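# Clear the drying stand on the art table

## Task

Clear the sloping drying stand: lay the flat printing block in the round white dish, carved side up and flat on its floor, and lay the rolling pin down in the wooden crate. Then, with the block in it, slide the dish across the table, without lifting it, until it sits wholly on the round cork mat. Leave the other things on the table where they are.

Things in the scene. Friction and masses are not known exactly. Their poses are not given: they have to be found in the camera images.
- stand: Fixed wooden stand; white board 400 mm wide (y), sloping 30 degrees up along its +x, away from the robot, top edge 123 mm high. Origin on the table; the slope is 80 mm above it there. Two places, centred at y = -105 and +105 mm, hold one piece each, its lower long side against two stops (26 mm high off the slope, 12 mm wide, 43 mm either side of the place's middle; 74 mm free between).
- block: Printing block, plain light wood, flat cuboid 44 x 110 x 30 mm (its x, y, z), 0.11 kg, leaf pattern on its top (+z) face. Origin at the centre of its underside; y along its length. It starts in either place of the stand, lying flat on the slope (x up the slope, z square off it).
- pin_center (a point): Centre of the rolling pin: plain light wood, barrel 44 mm diameter and 110 mm long, with a handle 18 mm diameter and 30 mm long at each end (170 mm in all). y is its long axis; it starts in the other place of the stand, axis level, 22 mm off the slope. 0.13 kg.
- dish: Round white dish, loose, outside 176 mm diameter at the foot and 180 mm at the rim, 30 mm high, wall 5 mm, floor 5 mm thick. Origin at the centre of its underside, z up. 0.4 kg. Starts in front of the stand.
- crate: Low open plywood crate, fixed to the table, outside 140 x 220 x 55 mm (its x, y, z), walls and floor 6 mm. Origin at the centre of its underside. Stands to the left or to the right.
- mat: Round cork mat, 250 mm diameter, paper-thin and flush with the table (nothing catches on it). Origin at its centre. On the left if the crate is on the right, else on the right.
- squid: Bystander: red clay squid figure, 113 mm high, 85 mm across; origin under its centre.
- paint_bottle: Bystander: yellow paint bottle, 56 mm diameter, 130 mm high, standing; origin under its centre.
- glue_jar: Bystander: white glue jar, 60 mm diameter, 60 mm high; origin under its centre.
- brush: Bystander: paintbrush 190 mm long lying flat on the robot side, to the left; origin under its middle.
- eraser: Bystander: white eraser 30 x 60 x 18 mm; origin under its centre.
- sponge: Bystander: orange sponge block 70 x 100 x 30 mm; origin under its centre.

How it is judged (in metres and radians):
On the way, in this order (a step that is already met when the one before it is completed fails the run):
1. the block lies flat in the dish, carved side up, and the rolling pin lies in the crate (horizontal distance between block and dish below 0.05 m and z of block in the frame of dish between -0.005 and 0.012 m and angle between block's own z axis and vertical below 0.15 rad and x of pin_center in the frame of crate between -0.06 and 0.06 m and y of pin_center in the frame of crate between -0.09 and 0.09 m and z of pin_center in the frame of crate below 0.04 m), for 0.2 s.
2. the dish, with the block in it, sits wholly on the mat (horizontal distance between block and dish below 0.05 m and z of block in the frame of dish between -0.005 and 0.012 m and angle between block's own z axis and vertical below 0.15 rad and horizontal distance between dish and mat below 0.036 m), for 0.2 s.
At the end, for the whole second after the job is handed in: The block lies flat on the dish's floor, carved side up (tilt under 0.15 rad); the rolling pin lies down in the crate (its centre less than 40 mm above the table); the dish stands wholly on the mat (centres within 36 mm) and is at rest (all of step 2 and x of pin_center in the frame of crate between -0.06 and 0.06 m and y of pin_center in the frame of crate between -0.09 and 0.09 m and z of pin_center in the frame of crate below 0.04 m and linear speed of each of block, dish below 0.02 m/s); the robot touches nothing.
It fails at once if the dish is lifted (more than 20 mm) off the table (height (world z) of dish above 0.02 m).
It fails at once if a bystander (squid, bottle, jar, brush, eraser, sponge) is moved more than 30 mm (distance of any of squid, paint_bottle, glue_jar, brush, eraser, sponge from where it was at the start of the episode above 0.03 m).
It also fails if it takes over 72 s, if anything falls off the work surface, if the arm or the gripper's body presses on something with over 40 N, if the wrist force passes 120 N, or if a joint passes its speed limit or range.

## Robot

A 6-joint arm with a two-finger parallel gripper is mounted at the origin on the work surface. World frame = base frame: x ahead of the robot, y to its left, z up, the work surface at z = 0. Lengths are in mm, angles in rad, forces in N, time in s.
With the tool pointing down it reaches from about 275 to 1000 mm from the base axis. Payload 8.4 kg.
Tool frame: the origin (TCP) lies between the finger pads; the fingertips stand r.nose_length ahead of it and the grasp point (between the pads) lies 8 mm behind it (r.nose_length is the distance from the TCP to the fingertips, in mm); y points along the fingers, x is the direction in which the jaws open and shut, and the axes are right-handed (so a half turn about y gives the same grasp; the last joint's range is limited). The gripper opens to 85 mm and grips with 20 to 120 N. Pads are 22 mm wide; open, the fingers measure 114 mm over their backs; the gripper's body (76 mm by 85 mm) begins 54 mm behind the grasp point. The pads swing forward as they close: fully open they stand 13 mm farther back than shut.
Start: joints at [1.106, 0.353, 1.633, -0, 1.155, -0.002], TCP at [279.034, 559.257, 242.281] pointing down, gripper open.
Joint ranges: [-2.63, 2.63], [-0.92, 2.1], [0.06, 2.66], [-1.3, 4.44], [0, 2.69], [-3.02, 3.02]. Speed limits (rad/s): [2.22, 2.22, 2.79, 3.14, 3.14, 3.14].

## Interface

Orientations are given as [roll, pitch, yaw] about the fixed x, y, z axes, in that order (R = Rz(yaw) Ry(pitch) Rx(roll)).
In Python, from rig import r, cams, order gives the robot as it stands. The module is installed in compiled form; this text tells all that it offers.
- The arm moves only by the shell command python3 -m crank 'ROWS' [FORCE]. ROWS is JSON, a list of rows, each a list of 7 numbers: the turn, a rotation vector about the tool's x, y, z in degrees, then the shift along the tool's x, y, z in cm, then the opening, from -1 (shut) to 1 (fully open). A call has exactly 10 rows; each row shifts and turns the pose as measured when the row begins, along the tool's axes as they then stand; what a row does not reach is not made up. A row lasts 1/12 s, in which the tool goes at most 41.7 mm and 7.16 degrees, less where a joint would pass 70% of its speed; a pose out of reach is approached as far as the arm can. A call with a gripper value outside its range is refused whole. The fingers move at their own pace and stop on an object; FORCE is the grip in N (left out, the last holds). Time passes only in rows, so rows that do not move let the fingers close, or fill a call up. It gives the time, the measured TCP pose, the force and the opening at its end, in the units of the state.
- r.sense(): the state, without advancing time (a new reading comes with each control period).
- cams.grab_frame(name): name is "scene" or "top" or "wrist"; returns the picture (384x512x3 uint8, blue, green, red); there is no depth.
- cams.camera_info(name): a dict with "intrinsics" (3x3 intrinsics, pixels), "view" (4x4, takes a point from world to camera coordinates); the wrist camera has in their place "hand_eye" (4x4, takes a point from camera to tool coordinates, whose origin is the TCP and whose axes are the tool frame's). Camera axes: x right, y up, looking along -z (the intrinsics and any distortion apply to the point x, -y, -z); pixel columns grow to the right and rows downward; lengths in mm; the calibration is good to about 2 mm. The wrist camera is an equidistant fisheye: a pixel r from the principal point sees the ray r / f radians off the axis. A picture is of the moment at which its call begins: read the wrist's pose just before it. camera_info takes no time and is no camera call.
- order.sign_off(): hands the job in, once; it reports no verdict.
The state is a dict: "clock": time; "qpos": joint angles; "qvel": joint speeds; "joint_efforts": joint torques, N m; "eef_pos": TCP position; "tcp_rot": TCP orientation; "contact_force": force on the tool from outside, world axes, zero at the start; "wrist_torque": the same for the moment, N m; "opening": opening from 0.0 (shut) to 1.0 (fully open).
Only numpy, scipy, OpenCV 4.12 (cv2) and the standard library are available. Lean on these libraries where they do the work, as an engineer would, in place of code of your own. Each camera call takes 0.05 s, during which the arm holds its last target.

## Working session

There is one attempt and no reset: what is moved stays moved. The work goes in short steps, Python scripts to look and compute and a shell command to move; the robot and the scene stay as the last step left them, time stands still between calls to the robot, and variables do not carry over. Pictures are saved under pics/ and viewed, and the job is handed in when it is done.

```bash
mkdir -p pics; python3 - <<'E'
from rig import r,cams,order
import cv2,numpy as np
np.set_printoptions(suppress=True,precision=3)
print(r.sense(), r.nose_length)
for n in ["scene","top","wrist"]:
    im=cams.grab_frame(n); cv2.imwrite(f"pics/{n}0.png",im); print(n,cams.camera_info(n))
E
```

```text
{'clock': 0.0, 'qpos': array([ 1.106,  0.354,  1.634, -0.   ,  1.155, -0.002]), 'qvel': array([ 0.002, -0.001, -0.001,  0.001, -0.001,  0.002]), 'joint_efforts': array([ -0.004, -60.528, -34.205,  -0.   ,   0.01 ,   0.   ]), 'eef_pos': array([278.811, 558.834, 241.547]), 'tcp_rot': array([-1.571,  0.001,  1.108]), 'contact_force': array([-0.211,  0.263, -0.523]), 'wrist_torque': array([ 0.053, -0.027, -0.014]), 'opening': 1.0009250886961025} 11.0
scene {'intrinsics': array([[494.881,   0.   , 255.284],
       [  0.   , 494.881, 199.18 ],
       [  0.   ,   0.   ,   1.   ]]), 'view': array([[    0.831,     0.556,     0.011,  -421.84 ],
       [   -0.444,     0.652,     0.614,   149.836],
       [    0.334,    -0.515,     0.789, -1587.828],
       [    0.   ,     0.   ,     0.   ,     1.   ]])}
top {'intrinsics': array([[469.242,   0.   , 259.743],
       [  0.   , 469.242, 188.394],
       [  0.   ,   0.   ,   1.   ]]), 'view': array([[   -0.016,    -1.   ,    -0.006,    28.438],
       [    0.991,    -0.017,     0.135,  -499.121],
       [   -0.135,    -0.003,     0.991, -1617.235],
       [    0.   ,     0.   ,     0.   ,     1.   ]])}
wrist {'intrinsics': array([[297.319,   0.   , 253.715],
       [  0.   , 297.319, 196.794],
       [  0.   ,   0.   ,   1.   ]]), 'hand_eye': array([[   1.   ,   -0.001,   -0.   ,   -0.005],
       [   0.   ,    0.321,   -0.947, -132.091],
       [   0.001,    0.947,    0.321,   82.224],
       [   0.   ,    0.   ,    0.   ,    1.   ]])}
```

View pics/top0.png

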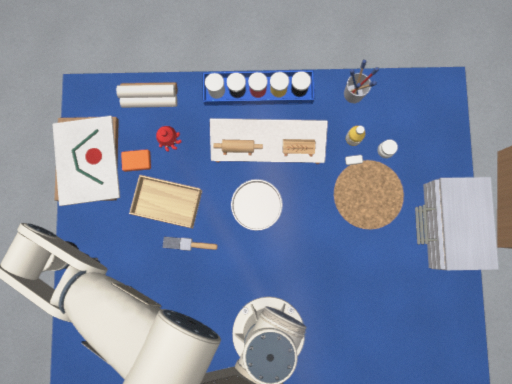

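View pics/scene0.png

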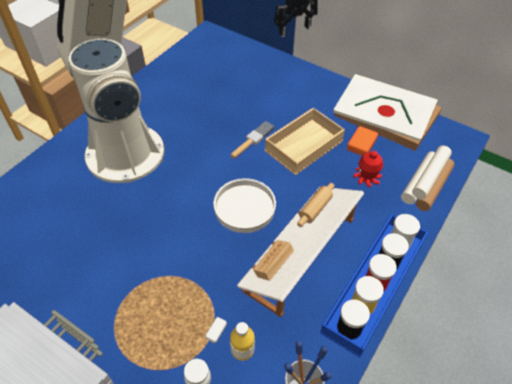

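View pics/wrist0.png

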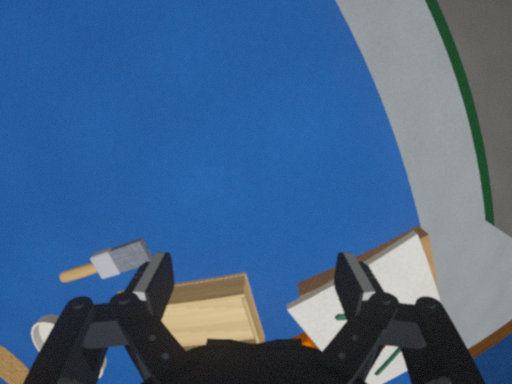

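```bash
cat > h.py <<'E'
import numpy as np, cv2, glob
from scipy.spatial.transform import Rotation as Rn
from rig import r,cams
np.set_printoptions(suppress=True,precision=2)
def ray(n,u,v):
    c=cams.camera_info(n);K=c["intrinsics"];V=c["view"]
    d=np.array([(u-K[0,2])/K[0,0],-(v-K[1,2])/K[1,1],-1.0])
    R=V[:3,:3]; return -R.T@V[:3,3], R.T@d/np.linalg.norm(d)
def wray(u,v,pos,rpy):
    c=cams.camera_info("wrist");K=c["intrinsics"];H=c["hand_eye"]
    p=np.array([u-K[0,2],-(v-K[1,2])]);rr=np.hypot(*p);t=rr/K[0,0]
    d=np.array([*(p/rr*np.sin(t)),-np.cos(t)])
    R=Rn.from_euler('xyz',rpy).as_matrix()
    return R@H[:3,3]+pos, R@H[:3,:3]@d
def onz(o,d,z): return o+d*((z-o[2])/d[2])
def tri(rays):
    A=0;b=0
    for o,d in rays:
        P=np.eye(3)-np.outer(d,d);A=A+P;b=b+P@o
    x=np.linalg.solve(A,b); return x,[np.linalg.norm((np.eye(3)-np.outer(d,d))@(x-o)) for o,d in rays]
def proj(n,X):
    c=cams.camera_info(n);K=c["intrinsics"];V=c["view"];p=V[:3,:3]@X+V[:3,3]
    return K[0,2]+K[0,0]*p[0]/-p[2],K[1,2]+K[1,1]*p[1]/p[2]
E
python3 - <<'E'
import cv2
a=cv2.imread('pics/top0.png')[95:275,115:415]
cv2.imwrite('pics/tz.png',cv2.resize(a[:85,80:230],(800,453),interpolation=cv2.INTER_CUBIC))
b=cv2.imread('pics/scene0.png')[170:320,205:375]
cv2.imwrite('pics/sz.png',cv2.resize(b,(680,600),interpolation=cv2.INTER_CUBIC))
E
```

```text
(no output)
```

View pics/tz.png

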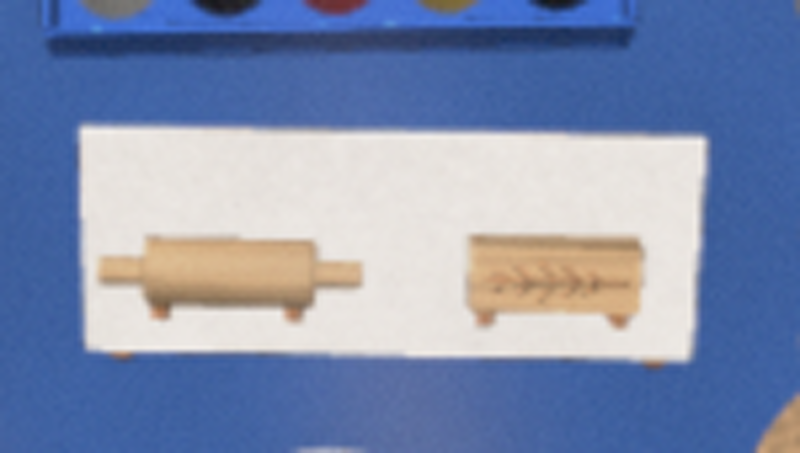

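View pics/sz.png

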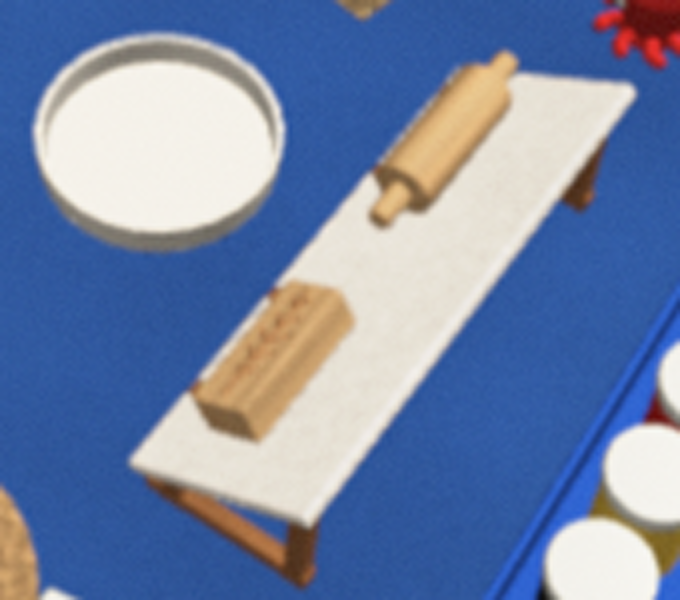

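```bash
python3 - <<'E'
from h import *
T=lambda p:ray("top",195+p[0]/5.333-.4,95+p[1]/5.333-.4)
S=lambda p:ray("scene",205+p[0]/4-.4,170+p[1]/4-.4)
for n,a,b in [("blk hi +y",(470,248),(336,290)),("blk hi -y",(641,250),(247,408)),("blk lo -y",(640,313),(195,392)),("blk lo +y",(468,311),(289,285)),
 ("pin +y end",(99,269),(508,60)),("pin -y end",(361,273),(380,216)),
 ("st hi +y",(80,126),(633,92)),("st hi -y",(707,137),(305,520)),("st lo -y",(690,359),(132,462))]:
    print(n,*tri([T(a),S(b)]))
# masks
def ell(m,z,n):
    m=cv2.morphologyEx(m,cv2.MORPH_OPEN,np.ones((3,3)))
    c=max(cv2.findContours(m,0,1)[0],key=cv2.contourArea)
    P=np.array([onz(*ray(n,*q),z)[:2] for q in c[:,0].astype(float)])
    (x,y),rad=cv2.minEnclosingCircle(P.astype(np.float32)); A=np.c_[2*P,np.ones(len(P))];s=np.linalg.lstsq(A,(P**2).sum(1),rcond=None)[0]
    return s[:2],np.sqrt(s[2]+s[:2]@s[:2]),len(P),cv2.minAreaRect(P.astype(np.float32))
im=cv2.imread('pics/top0.png');h=cv2.cvtColor(im,cv2.COLOR_BGR2HSV)
def roi(m,x0,y0,x1,y1):
    o=np.zeros_like(m);o[y0:y1,x0:x1]=m[y0:y1,x0:x1];return o
w=((h[...,1]<60)&(h[...,2]>120)).astype(np.uint8)*255
wood=((h[...,0]<28)&(h[...,1]>50)).astype(np.uint8)*255
print("dish",ell(roi(w,225,175,290,235),30,"top")[:3])
print("mat",ell(roi(wood,325,160,410,235),0,"top")[:3])
print("crate",ell(roi(wood,125,172,208,230),55,"top")[3])
im=cv2.imread('pics/scene0.png');h=cv2.cvtColor(im,cv2.COLOR_BGR2HSV)
wood=((h[...,0]<28)&(h[...,1]>50)).astype(np.uint8)*255
print("mat s",ell(roi(wood,105,270,220,375),0,"scene")[:3])
E
```

```text
blk hi +y [648.67 -61.24 114.06] [np.float64(0.5901591149727015), np.float64(0.5901591149725612)]
blk hi -y [ 647.   -167.59  117.35] [np.float64(2.412617548412967), np.float64(2.412617548413104)]
blk lo -y [ 609.69 -167.7   100.41] [np.float64(2.243481443573242), np.float64(2.243481443573261)]
blk lo +y [613.73 -60.    87.99] [np.float64(0.17658718575123425), np.float64(0.17658718575144516)]
pin +y end [643.69 177.21  99.71] [np.float64(0.7889971996484147), np.float64(0.7889971996485213)]
pin -y end [637.87   9.53 102.68] [np.float64(1.389684089367634), np.float64(1.3896840893675713)]
st hi +y [732.93 186.94 116.82] [np.float64(0.17113797534738542), np.float64(0.17113797534727768)]
st hi -y [ 717.34 -212.19  122.85] [np.float64(0.9632497797484283), np.float64(0.9632497797484076)]
st lo -y [ 588.84 -206.08   47.97] [np.float64(1.6770834326634034), np.float64(1.677083432663321)]
dish (array([444.59,  32.84]), np.float64(89.00526046796297), 144)
mat (array([ 476.49, -367.89]), np.float64(121.45413944087178), 193)
crate ((458.17803955078125, 347.5895690917969), (223.655517578125, 138.326416015625), 76.1407241821289)
mat s (array([ 477.5 , -367.17]), np.float64(122.34360021228724), 272)
```

```bash
cat >> h.py <<'E'
def pose(pos,yaw,tilt=0):
    "yaw deg of tool x; tilt deg: tool leans (rot about tool z by -tilt)"
    R=Rn.from_euler('z',yaw,degrees=True)*Rn.from_euler('x',-90,degrees=True)*Rn.from_euler('z',-tilt,degrees=True)
    return np.array(pos,float),R
def rows(pos,yaw,tilt,N,start=None,show=True):
    if start is None:
        s=r.sense();p0=s["eef_pos"];R0=Rn.from_euler('xyz',s["tcp_rot"])
    else: p0,R0=start
    p1,R1=pose(pos,yaw,tilt)
    w=(R0.inv()*R1).as_rotvec()/N
    S=sum((Rn.from_rotvec(w*k).as_matrix() for k in range(N)),np.zeros((3,3)))
    sh=np.linalg.solve(S,R0.inv().apply(p1-p0))
    print("N",N,"row",np.r_[np.degrees(w),sh/10],"mm/row",np.linalg.norm(sh))
    p=p0.copy();R=R0
    if show:
        W=[]
        for k in range(N):
            p=p+R.apply(sh);R=R*Rn.from_rotvec(w)
            if k%3==2: W.append(p.round(0))
        print(*W)
def st():
    s=r.sense();R=Rn.from_euler('xyz',s["tcp_rot"]);M=R.as_matrix()
    print("t%.2f"%s["clock"],"pos",s["eef_pos"],"x",M[:,0],"y",M[:,1],"F",s["contact_force"],"open",round(s["opening"],3),"q",s["qpos"]); return s
E
python3 -c "
from h import *
rows((579,95,208),-2.1,30,20)"
```

```text
N 20 row [-0.86  3.2  -1.33 -0.05  0.32 -2.89] mm/row 29.101448931253696
[354. 515. 233.] [420. 459. 228.] [477. 393. 224.] [523. 319. 221.] [555. 238. 218.] [574. 153. 213.]
```

```bash
python3 -m crank '[[-0.86,3.2,-1.33,-0.05,0.32,-2.89,1],[-0.86,3.2,-1.33,-0.05,0.32,-2.89,1],[-0.86,3.2,-1.33,-0.05,0.32,-2.89,1],[-0.86,3.2,-1.33,-0.05,0.32,-2.89,1],[-0.86,3.2,-1.33,-0.05,0.32,-2.89,1],[-0.86,3.2,-1.33,-0.05,0.32,-2.89,1],[-0.86,3.2,-1.33,-0.05,0.32,-2.89,1],[-0.86,3.2,-1.33,-0.05,0.32,-2.89,1],[-0.86,3.2,-1.33,-0.05,0.32,-2.89,1],[-0.86,3.2,-1.33,-0.05,0.32,-2.89,1]]'
python3 -c "
from h import *
st();rows((579,95,208),-2.1,30,10)"
```

```text
clock: 0.98
eef_pos: [497.8, 363.8, 220.2]
tcp_rot: [-1.651, -0.269, 0.539]
contact_force: [0.8, -1.1, -0.9]
opening: 1.0
t0.98 pos [497.76 363.84 220.17] x [0.83 0.5  0.27] y [ 0.27  0.07 -0.96] F [ 0.78 -1.07 -0.91] open 1.0 q [ 0.69  0.25  1.87 -0.17  0.78  0.27]
N 10 row [-0.83  3.1  -1.29 -0.03  0.28 -2.83] mm/row 28.445650339658474
[537. 288. 218.] [564. 207. 215.] [577. 123. 210.]
```

Tracking is accurate.

```bash
python3 -m crank '[[-0.83,3.1,-1.29,-0.03,0.28,-2.83,1],[-0.83,3.1,-1.29,-0.03,0.28,-2.83,1],[-0.83,3.1,-1.29,-0.03,0.28,-2.83,1],[-0.83,3.1,-1.29,-0.03,0.28,-2.83,1],[-0.83,3.1,-1.29,-0.03,0.28,-2.83,1],[-0.83,3.1,-1.29,-0.03,0.28,-2.83,1],[-0.83,3.1,-1.29,-0.03,0.28,-2.83,1],[-0.83,3.1,-1.29,-0.03,0.28,-2.83,1],[-0.83,3.1,-1.29,-0.03,0.28,-2.83,1],[-0.83,3.1,-1.29,-0.03,0.28,-2.83,1]]' >/dev/null
python3 - <<'E'
from h import *
s=st(); im=cams.grab_frame("wrist"); cv2.imwrite("pics/w1.png",im); np.save("w1.npy",np.r_[s["eef_pos"],s["tcp_rot"]])
cv2.imwrite("pics/w1z.png",cv2.resize(im[184:,106:406],(800,533),interpolation=cv2.INTER_CUBIC))
E
```

```text
t1.82 pos [579.89  80.71 207.16] x [ 0.86 -0.06  0.51] y [ 0.51 -0.03 -0.86] F [ 0.6  -0.2  -0.58] open 1.002 q [ 0.21  0.14  2.13 -0.37  0.37  0.59]
```

View pics/w1.png

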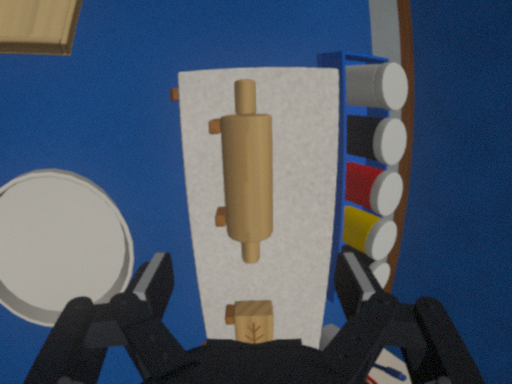

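```bash
python3 - <<'E'
from h import *
q=np.load("w1.npy");pos,rpy=q[:3],q[3:]
W=lambda u,v:wray(u,v,pos,rpy)
T=lambda p:ray("top",195+p[0]/5.333-.4,95+p[1]/5.333-.4)
S=lambda p:ray("scene",205+p[0]/4-.4,170+p[1]/4-.4)
for n,w,a,b in [("pin+y",(245,82),(99,269),(508,60)),("pin-y",(251,262),(361,273),(380,216)),("st hi +y",(338,68),(80,126),(633,92)),
 ("st lo +y",(179,73),(84,350),None)]:
    print(n,*tri([W(*w),T(a)]));
    if b: print("   ",*tri([W(*w),S(b)]), *tri([W(*w),S(b),T(a)]))
# pin barrel edges and axis by mask
im=cv2.imread("pics/w1.png");h=cv2.cvtColor(im,cv2.COLOR_BGR2HSV)
m=((h[...,0]<28)&(h[...,0]>12)&(h[...,1]>70)&(h[...,2]>90))
for v in (95,100,140,160,180,195,225,250,255):
    u=np.where(m[v,205:300])[0]+205; print(v,u.min(),u.max(),m[v,205:300].sum())
E
```

```text
pin+y [643.11 176.13  98.7 ] [np.float64(0.7214474757939071), np.float64(0.721447475793939)]
    [643.52 176.38  99.74] [np.float64(1.4297891141635501), np.float64(1.4297891141636656)] [643.36 176.55  99.6 ] [np.float64(1.4217372765042524), np.float64(1.4678438855286806), np.float64(0.3538185240958859)]
pin-y [635.53   8.25 103.21] [np.float64(1.1429435159573555), np.float64(1.1429435159571109)]
    [636.82   8.94 102.93] [np.float64(2.5504646136788995), np.float64(2.5504646136790368)] [636.79   8.84 102.91] [np.float64(2.469846707940958), np.float64(2.6322667222701557), np.float64(0.18343414043981363)]
st hi +y [731.63 187.09 120.83] [np.float64(0.6860232774915537), np.float64(0.6860232774915244)]
    [733.64 187.25 118.07] [np.float64(1.031078135594741), np.float64(1.0310781355947019)] [733.15 187.04 118.13] [np.float64(1.3598343089357858), np.float64(0.8124940425406387), np.float64(0.7934680304939399)]
st lo +y [597.63 189.94  62.29] [np.float64(0.6557678086419069), np.float64(0.6557678086419421)]
95 235 255 21
100 236 255 20
140 222 271 50
160 223 271 49
180 224 272 48
195 225 271 47
225 216 272 56
250 242 258 17
255 243 259 17
```

View pics/w1z.png

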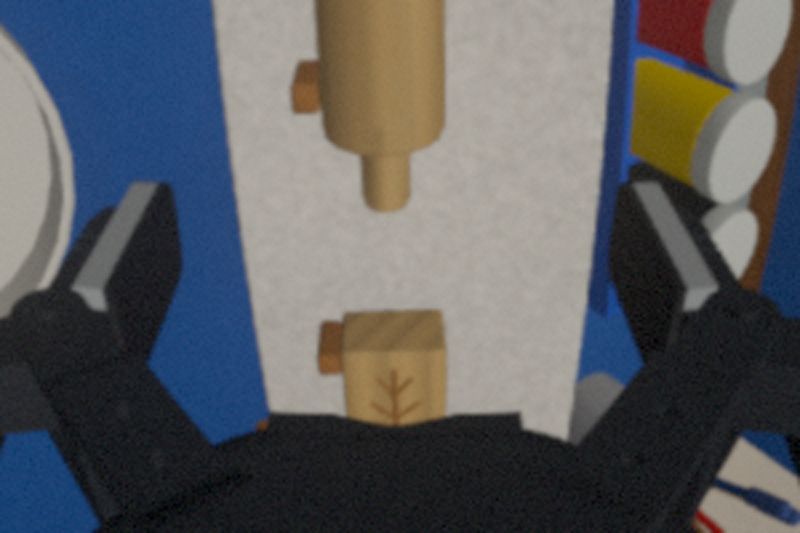

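```bash
python3 - <<'E'
from h import *
st()
rows((584,95,198.4),-2.3,30,3)
rows((644,92.5,94.4),-2.3,30,7,start=pose((584,95,198.4),-2.3,30))
E
```

```text
t1.87 pos [578.01  77.19 205.51] x [ 0.86 -0.06  0.51] y [ 0.51 -0.03 -0.86] F [-2.82 -2.13 -1.58] open 1.0 q [ 0.21  0.14  2.13 -0.37  0.37  0.59]
N 3 row [ 0.17 -0.54  0.17  0.02  0.29  0.6 ] mm/row 6.696654550986585
[584.  95. 198.]
N 7 row [ 0.    0.    0.    0.    1.72 -0.  ] mm/row 17.15609607845156
[610.  94. 154.] [635.  93. 109.]
```

```bash
python3 -m crank '[[0.17,-0.54,0.17,0.02,0.29,0.6,1],[0.17,-0.54,0.17,0.02,0.29,0.6,1],[0.17,-0.54,0.17,0.02,0.29,0.6,1],[0,0,0,0,1.7,0,1],[0,0,0,0,1.7,0,1],[0,0,0,0,1.7,0,1],[0,0,0,0,1.7,0,1],[0,0,0,0,0.6,0,1],[0,0,0,0,0,0,1],[0,0,0,0,0,0,1]]' >/dev/null
python3 - <<'E'
from h import *
s=st(); rows((644,92.5,94.4),-2.3,30,5)
im=cams.grab_frame("wrist"); cv2.imwrite("pics/w2.png",im); np.save("w2.npy",np.r_[s["eef_pos"],s["tcp_rot"]])
E
```

```text
t2.70 pos [625.47 103.47 130.91] x [ 0.87 -0.02  0.5 ] y [ 0.5  -0.01 -0.87] F [0.36 0.19 0.43] open 1.001 q [ 0.23  0.34  2.08 -0.55  0.24  0.75]
N 5 row [-0.08  0.15 -0.   -0.04  0.82 -0.21] mm/row 8.476819351685727
[637.  97. 109.]
```

View pics/w2.png

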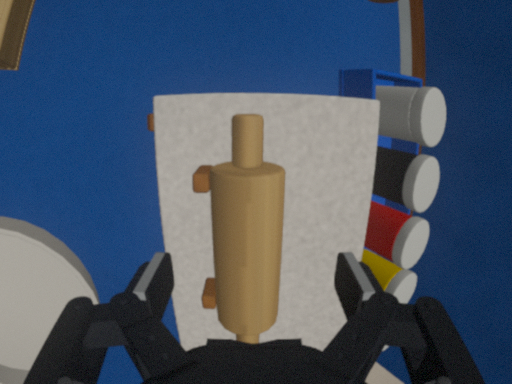

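```bash
python3 - <<'E'
from h import *
a=np.load("w1.npy");b=np.load("w2.npy")
T=lambda p:ray("top",195+p[0]/5.333-.4,95+p[1]/5.333-.4)
for n,u,v in [("handle end+y",(245,82),(248,115)),("barrel lo-left +y",(222,114),(212,163)),("barrel right +y",(270,114),(285,171)),("barrel -y lowleft",(226,233),(218,322)),("barrel -y r",(271,233),(277,322)),("st lo",(179,73),(154,97)),("st hi",(338,68),(379,102))]:
    print(n,*tri([wray(*u,a[:3],a[3:]),wray(*v,b[:3],b[3:])]))
E
```

```text
handle end+y [650.38 175.94  85.24] [np.float64(0.01688925528678786), np.float64(0.016889255286889195)]
barrel lo-left +y [625.29 149.26  85.86] [np.float64(0.20912040473397403), np.float64(0.20912040473392118)]
barrel right +y [651.68 148.01 121.29] [np.float64(0.3176519950157765), np.float64(0.31765199501583374)]
barrel -y lowleft [612.1   47.14 103.6 ] [np.float64(0.8159473878628511), np.float64(0.8159473878629033)]
barrel -y r [648.69  42.75 120.17] [np.float64(0.6465555897568029), np.float64(0.6465555897568691)]
st lo [600.77 190.47  50.93] [np.float64(0.23983963902049218), np.float64(0.2398396390204309)]
st hi [725.79 186.48 125.75] [np.float64(0.8526517077559755), np.float64(0.8526517077560113)]
```

```bash
python3 - <<'E'
from h import *
n=Rn.from_euler('z',-2.3,degrees=True).apply([-.5,0,.866]);c=np.array([640.5,92.5,100.5]);xs=Rn.from_euler('z',-2.3,degrees=True).apply([.866,0,.5]);ys=np.cross(n,xs)
for f in ("w1","w2"):
    q=np.load(f+".npy");im=cv2.imread(f"pics/{f}.png");h=cv2.cvtColor(im,cv2.COLOR_BGR2HSV)
    m=((h[...,0]<28)&(h[...,0]>12)&(h[...,1]>70)&(h[...,2]>90))
    for v in ((130,160,180,200) if f=="w1" else (195,220,250,270)):
        u=np.where(m[v,205:300])[0]+205
        P=[]
        for uu in (u.min()-.5,u.max()+.5):
            o,d=wray(uu,v,q[:3],q[3:]);P.append(o+d*(n@(c-o)/(n@d))-c)
        print(f,v,[((p@xs).round(1),(p@ys).round(1)) for p in P],"mid",((P[0]+P[1])/2@xs).round(2))
E
```

```text
w1 130 [(np.float64(-34.1), np.float64(43.0)), (np.float64(19.8), np.float64(41.3))] mid -7.14
w1 160 [(np.float64(-23.2), np.float64(16.1)), (np.float64(19.5), np.float64(15.0))] mid -1.85
w1 180 [(np.float64(-23.3), np.float64(-2.0)), (np.float64(20.3), np.float64(-3.2))] mid -1.49
w1 200 [(np.float64(-23.4), np.float64(-20.9)), (np.float64(20.2), np.float64(-22.1))] mid -1.59
w2 195 [(np.float64(-21.7), np.float64(37.7)), (np.float64(19.7), np.float64(38.2))] mid -0.99
w2 220 [(np.float64(-21.6), np.float64(21.6)), (np.float64(19.9), np.float64(22.3))] mid -0.86
w2 250 [(np.float64(-21.7), np.float64(0.8)), (np.float64(19.7), np.float64(1.5))] mid -1.04
w2 270 [(np.float64(-23.1), np.float64(-14.4)), (np.float64(19.8), np.float64(-13.6))] mid -1.63
```

```bash
python3 -c "
from h import *
st();rows((643,92.5,93.9),-2.3,30,5)"
```

```text
t2.75 pos [625.46 103.45 131.2 ] x [ 0.87 -0.02  0.5 ] y [ 0.5  -0.01 -0.87] F [ 1.32  0.94 -0.13] open 0.998 q [ 0.23  0.34  2.08 -0.55  0.24  0.75]
N 5 row [-0.08  0.15  0.   -0.06  0.82 -0.21] mm/row 8.529673391926924
[636.  97. 109.]
```

```bash
python3 -m crank '[[-0.08,0.15,0,-0.06,0.82,-0.21,1],[-0.08,0.15,0,-0.06,0.82,-0.21,1],[-0.08,0.15,0,-0.06,0.82,-0.21,1],[-0.08,0.15,0,-0.06,0.82,-0.21,1],[0,0,0,-0.06,0.6,-0.21,1],[0,0,0,0,0.1,0,1],[0,0,0,0,0,0,1],[0,0,0,0,0,0,1],[0,0,0,0,0,0,1],[0,0,0,0,0,0,1]]' >/dev/null
python3 -c "
from h import *
st();rows((643,92.5,93.9),-2.3,30,2)"
```

```text
t3.58 pos [644.64  95.59 103.99] x [ 0.86 -0.03  0.51] y [ 0.51 -0.02 -0.86] F [ 0.68  0.81 -0.28] open 1.001 q [ 0.21  0.41  2.07 -0.71  0.19  0.91]
N 2 row [-0.13  0.12  0.33 -0.32  0.4  -0.16] mm/row 5.342448432824239
```

```bash
python3 -m crank '[[-0.1,0.1,0.2,-0.32,0.4,-0.16,1],[-0.1,0.1,0.2,-0.32,0.4,-0.16,1],[0,0,0,0,0.1,0,1],[0,0,0,0,0,0,1],[0,0,0,0,0,0,-1],[0,0,0,0,0,0,-1],[0,0,0,0,0,0,-1],[0,0,0,0,0,0,-1],[0,0,0,0,0,0,-1],[0,0,0,0,0,0,-1]]' 40
python3 - <<'E'
from h import *
s=st(); rows((643,92.5,93.9),-2.3,30,2)
im=cams.grab_frame("wrist"); cv2.imwrite("pics/w3.png",im)
E
```

```text
clock: 4.42
eef_pos: [643.1, 92.3, 92.6]
tcp_rot: [-1.57, -0.528, -0.04]
contact_force: [-0.1, 0.1, -0.7]
opening: 0.504
t4.42 pos [643.11  92.27  92.57] x [ 0.86 -0.03  0.5 ] y [ 0.5  -0.02 -0.86] F [-0.14  0.08 -0.67] open 0.504 q [ 0.2   0.43  2.07 -0.76  0.17  0.97]
N 2 row [-0.02  0.01  0.12  0.03 -0.06  0.01] mm/row 0.6758748826756952
```

View pics/w3.png

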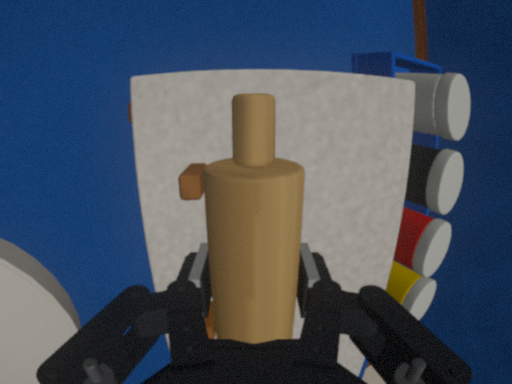

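```bash
python3 -m crank '[[0,0,0,0,-0.5,0,-1],[0,0,0,0,-1.5,0,-1],[0,0,0,0,-2,0,-1],[0,0,0,0,-2,0,-1],[0,0,0,0,-2,0,-1],[0,0,0,0,-1.5,0,-1],[0,0,0,0,-0.5,0,-1],[0,0,0,0,0,0,-1],[0,0,0,0,0,0,-1],[0,0,0,0,0,0,-1]]' 60
python3 - <<'E'
from h import *
s=st(); rows((458,348,165),-13.9,0,10)
im=cams.grab_frame("wrist"); cv2.imwrite("pics/w4.png",im)
# crate rim from two fixed views
im=cv2.imread('pics/top0.png')[165:240,115:215];cv2.imwrite('pics/ct.png',cv2.resize(im,(800,600),interpolation=cv2.INTER_CUBIC))
im=cv2.imread('pics/scene0.png')[100:175,255:355];cv2.imwrite('pics/cs.png',cv2.resize(im,(800,600),interpolation=cv2.INTER_CUBIC))
E
```

```text
clock: 5.3
eef_pos: [589.5, 94.0, 179.4]
tcp_rot: [-1.571, -0.522, -0.039]
contact_force: [-0.7, 0.3, -1.0]
opening: 0.493
t5.30 pos [589.5   94.04 179.41] x [ 0.87 -0.03  0.5 ] y [ 0.5  -0.02 -0.87] F [-0.72  0.27 -1.02] open 0.493 q [ 0.23  0.21  2.12 -0.42  0.33  0.63]
N 10 row [-0.3   1.14  2.98 -1.64 -0.31  2.35] mm/row 28.782052930180967
[546. 167. 166.] [505. 243. 160.] [469. 321. 163.]
```

View pics/w4.png

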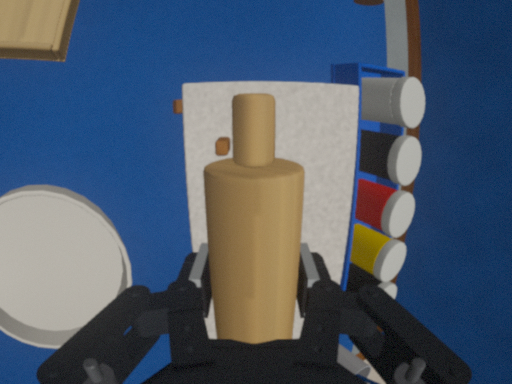

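View pics/ct.png

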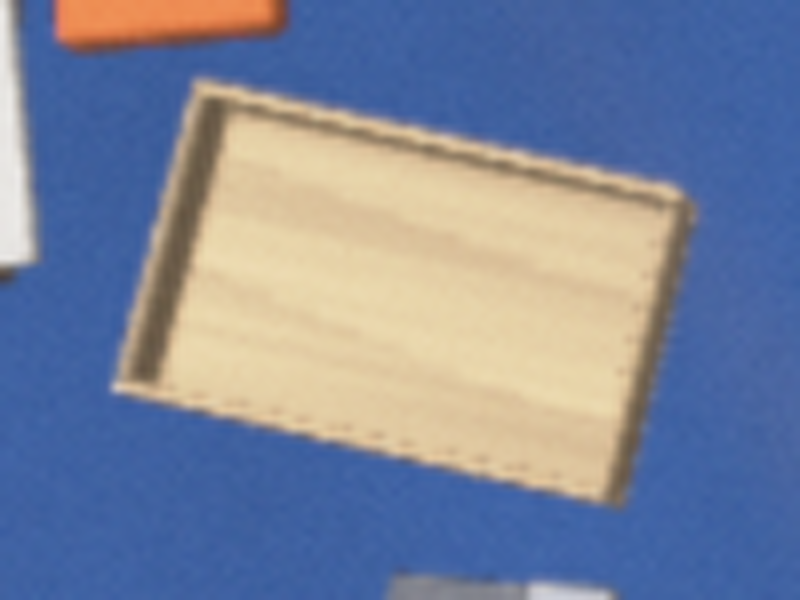

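View pics/cs.png

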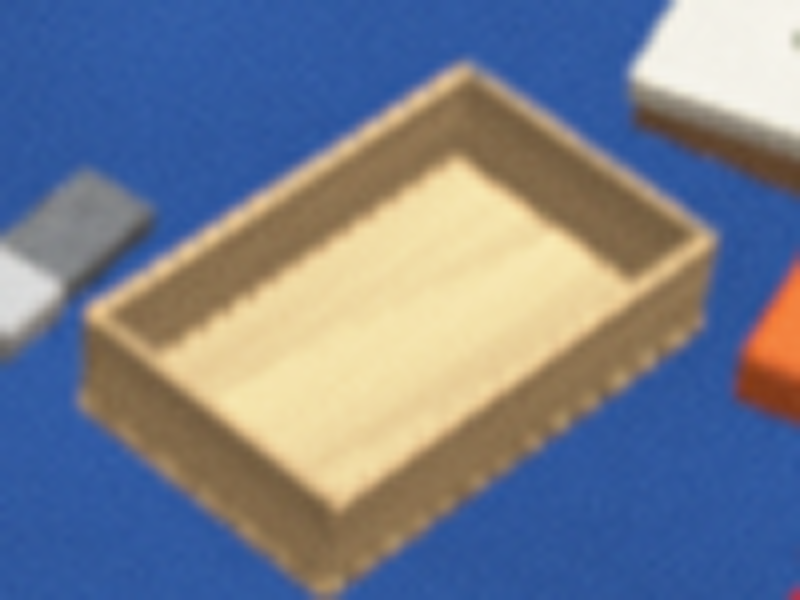

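```bash
python3 - <<'E'
from h import *
T=lambda p:ray("top",115+p[0]/8-.45,165+p[1]/8-.45)
S=lambda p:ray("scene",255+p[0]/8-.45,100+p[1]/8-.45)
P=[]
for n,a,b in [("A",(198,80),(718,235)),("B",(680,186),(340,510)),("D",(605,497),(86,312)),("C",(115,388),(468,62))]:
    x,e=tri([T(a),S(b)]);P.append(x);print(n,x,e)
P=np.array(P);print(P.mean(0),np.degrees(np.arctan2(P[0,0]-P[1,0],P[0,1]-P[1,1])),np.degrees(np.arctan2(P[3,0]-P[2,0],P[3,1]-P[2,1])))
Q=np.array([onz(*S(b),55) for b in [(718,235),(340,510),(86,312),(468,62)]]);print(Q,Q.mean(0))
E
```

```text
A [553.85 440.65  54.91] [np.float64(1.3619005384532434), np.float64(1.361900538453206)]
B [503.58 230.2   52.24] [np.float64(1.0556103584521308), np.float64(1.0556103584521037)]
D [368.59 261.86  54.8 ] [np.float64(0.8083708128294271), np.float64(0.8083708128293394)]
C [419.67 474.37  53.96] [np.float64(1.3511881070143785), np.float64(1.3511881070141705)]
[461.42 351.77  53.98] 13.43519748276953 13.514331944236483
[[554.82 441.7   55.  ]
 [505.41 228.74  55.  ]
 [369.26 262.3   55.  ]
 [421.07 474.4   55.  ]] [462.64 351.79  55.  ]
```

```bash
python3 -m crank '[[-0.3,1.14,2.98,-1.62,-0.31,2.4,-1],[-0.3,1.14,2.98,-1.62,-0.31,2.4,-1],[-0.3,1.14,2.98,-1.62,-0.31,2.4,-1],[-0.3,1.14,2.98,-1.62,-0.31,2.4,-1],[-0.3,1.14,2.98,-1.62,-0.31,2.4,-1],[-0.3,1.14,2.98,-1.62,-0.31,2.4,-1],[-0.3,1.14,2.98,-1.62,-0.31,2.4,-1],[-0.3,1.14,2.98,-1.62,-0.31,2.4,-1],[-0.2,1,2,-1.2,-0.2,1.5,-1],[0,0,0,0,0,0,-1]]' >/dev/null
python3 - <<'E'
from h import *
s=st(); rows((462,352,100),-13.5,0,5)
im=cams.grab_frame("wrist"); cv2.imwrite("pics/w5.png",im);np.save("w5.npy",np.r_[s["eef_pos"],s["tcp_rot"]])
E
```

```text
t6.18 pos [468.49 324.52 151.98] x [ 0.97 -0.23  0.04] y [ 0.04 -0.01 -1.  ] F [ 0.5  -0.54 -1.55] open 0.498 q [ 0.62  0.36  1.85 -0.04  0.91  0.88]
N 5 row [ 0.07  0.01  0.45 -0.28  1.03  0.51] mm/row 11.831080495764288
[465. 341. 121.]
```

View pics/w5.png

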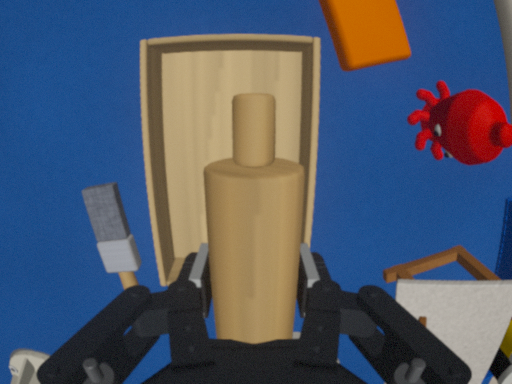

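```bash
python3 - <<'E'
from h import *
q=np.load("w5.npy")
A=onz(*wray(320,38,q[:3],q[3:]),55);C=onz(*wray(141,40,q[:3],q[3:]),55);print(A,C,np.linalg.norm(A-C),(A+C)/2, "centre",(A+C)[:2]/2-110*np.array([np.sin(np.radians(13.5)),np.cos(np.radians(13.5))]))
st();rows((463,352,80),-13.5,0,6)
E
```

```text
[552.83 440.6   55.  ] [418.85 473.7   55.  ] 138.00947662952169 [485.84 457.15  55.  ] centre [460.16 350.19]
t6.23 pos [468.72 323.09 151.6 ] x [ 0.97 -0.23  0.04] y [ 0.04 -0.02 -1.  ] F [ 0.8  -0.24 -1.98] open 0.496 q [ 0.62  0.36  1.85 -0.04  0.91  0.88]
N 6 row [ 0.07  0.02  0.39 -0.23  1.19  0.45] mm/row 12.904711142715676
[466. 337. 116.] [463. 352.  80.]
```

```bash
python3 -m crank '[[0.07,0.02,0.39,-0.28,1.0,0.7,-1],[0.07,0.02,0.39,-0.28,1.0,0.7,-1],[0.07,0.02,0.39,-0.28,1.0,0.7,-1],[0.07,0.02,0.39,-0.28,1.0,0.6,-1],[0.07,0.02,0.39,-0.2,1.0,0.4,-1],[0.07,0.02,0.39,-0.2,1.0,0.2,-1],[0,0,0,0,0.6,0,-1],[0,0,0,0,0.3,0,-1],[0,0,0,0,0,0,-1],[0,0,0,0,0,0,-1]]' >/dev/null
python3 -c "
from h import *
st();rows((461,351,24),-13.5,0,8)"
```

```text
t7.07 pos [461.88 355.78  69.56] x [ 0.97 -0.23 -0.01] y [-0.01 -0.   -1.  ] F [ 0.96  0.33 -1.05] open 0.5 q [0.65 0.51 1.84 0.   0.8  0.89]
N 8 row [ 0.04 -0.01 -0.04  0.    0.57 -0.06] mm/row 5.727565765122415
[462. 354.  52.] [461. 352.  35.]
```

```bash
python3 -m crank '[[0,0,0,0,0.8,-0.06,-1],[0,0,0,0,0.8,-0.06,-1],[0,0,0,0,0.8,-0.06,-1],[0,0,0,0,0.8,-0.06,-1],[0,0,0,0,0.6,-0.06,-1],[0,0,0,0,0.4,-0.06,-1],[0,0,0,0,0.2,0,-1],[0,0,0,0,0,0,-1],[0,0,0,0,0,0,-1],[0,0,0,0,0,0,-1]]' >/dev/null
python3 -c "
from h import *
st()"
```

```text
t7.90 pos [461.45 351.62  22.03] x [ 0.97 -0.24 -0.  ] y [-0. -0. -1.] F [-0.41  0.15 -1.39] open 0.496 q [ 0.65  0.58  1.87 -0.    0.7   0.89]
```

```bash
python3 -m crank '[[0,0,0,0,0,0,0.1],[0,0,0,0,0,0,0.2],[0,0,0,0,0,0,0.4],[0,0,0,0,0,0,0.4],[0,0,0,0,0,0,0.4],[0,0,0,0,0,0,0.4],[0,0,0,0,-1,0,0.4],[0,0,0,0,-2,0,0.4],[0,0,0,0,-3,0,0.4],[0,0,0,0,-3,0,0.4]]' >/dev/null
python3 - <<'E'
from h import *
s=st(); rows((600,-114,210),-2.3,30,15)
im=cams.grab_frame("wrist"); cv2.imwrite("pics/w6.png",im)
E
```

```text
t8.73 pos [459.28 350.14 112.22] x [ 0.97 -0.24 -0.01] y [-0.01 -0.01 -1.  ] F [-0.23  0.49  0.22] open 0.702 q [ 0.65  0.44  1.83 -0.    0.88  0.89]
N 15 row [ 0.23 -0.73 -2.03  1.51 -0.32 -2.92] mm/row 33.060017428964194
[484. 255. 124.] [511. 160. 139.] [539.  68. 158.] [569. -24. 182.] [ 600. -114.  210.]
```

View pics/w6.png

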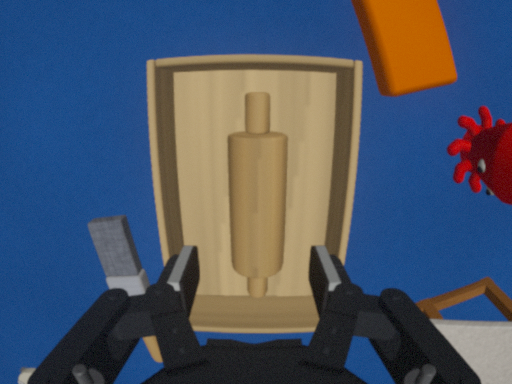

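```bash
python3 -c "
from h import *
rows((578,-150,195),-2.3,30,16)"

```

```text
N 16 row [ 0.2  -0.69 -1.88  1.27 -0.2  -3.  ] mm/row 32.630900872471884
[479. 256. 126.] [498. 161. 136.] [520.  66. 150.] [544. -27. 167.] [ 569. -120.  187.]
```

```bash
python3 -m crank '[[0.2,-0.69,-1.88,1.27,-0.2,-3,1],[0.2,-0.69,-1.88,1.27,-0.2,-3,1],[0.2,-0.69,-1.88,1.27,-0.2,-3,1],[0.2,-0.69,-1.88,1.27,-0.2,-3,1],[0.2,-0.69,-1.88,1.27,-0.2,-3,1],[0.2,-0.69,-1.88,1.27,-0.2,-3,1],[0.2,-0.69,-1.88,1.27,-0.2,-3,1],[0.2,-0.69,-1.88,1.27,-0.2,-3,1],[0.2,-0.69,-1.88,1.27,-0.2,-3,1],[0.2,-0.69,-1.88,1.27,-0.2,-3,1]]' >/dev/null
python3 -c "
from h import *
st();rows((578,-150,195),-2.3,30,7)"
```

```text
t9.62 pos [534.56  30.18 167.25] x [ 0.93 -0.1   0.35] y [ 0.35 -0.02 -0.94] F [ 0.06  0.11 -0.47] open 0.998 q [ 0.08  0.17  2.14 -0.1   0.48  0.27]
N 7 row [ 0.07 -0.5  -1.37  0.91 -0.05 -2.52] mm/row 26.778935923728223
[552. -47. 178.] [ 571. -124.  190.]
```

```bash
python3 -m crank '[[0.07,-0.5,-1.37,0.91,-0.05,-2.52,1],[0.07,-0.5,-1.37,0.91,-0.05,-2.52,1],[0.07,-0.5,-1.37,0.91,-0.05,-2.52,1],[0.07,-0.5,-1.37,0.91,-0.05,-2.52,1],[0.07,-0.5,-1.37,0.91,-0.05,-2.52,1],[0.07,-0.5,-1.37,0.91,-0.05,-2.52,1],[0.07,-0.5,-1.3,0.7,-0.05,-1.7,1],[0,0,0,0,0,0,1],[0,0,0,0,0,0,1],[0,0,0,0,0,0,1]]' >/dev/null
python3 - <<'E'
from h import *
s=st(); im=cams.grab_frame("wrist"); cv2.imwrite("pics/w7.png",im); np.save("w7.npy",np.r_[s["eef_pos"],s["tcp_rot"]])
E
```

```text
t10.45 pos [ 577.95 -157.72  205.02] x [ 0.85 -0.04  0.52] y [ 0.52 -0.03 -0.86] F [0.75 0.2  0.18] open 1.001 q [-0.35  0.17  2.11  0.43  0.37 -0.67]
```

View pics/w7.png

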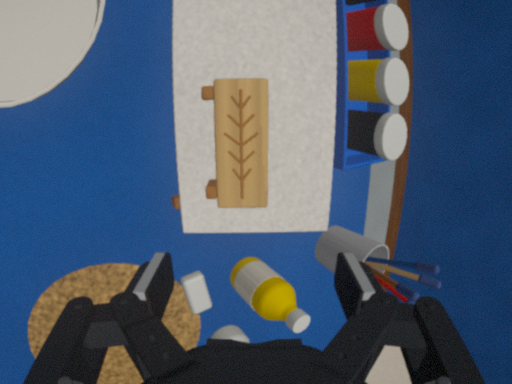

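```bash
python3 - <<'E'
from h import *
q=np.load("w7.npy");im=cv2.imread("pics/w7.png");h=cv2.cvtColor(im,cv2.COLOR_BGR2HSV)
for v,u in ((92,208),(140,225),(140,262)): print(h[v,u])
Rz=Rn.from_euler('z',-2.3,degrees=True)
n=Rz.apply([-.5,0,.866]);xs=Rz.apply([.866,0,.5]);ys=np.cross(n,xs);c=np.array([642.5,-114,80.5])
m=((h[...,0]<28)&(h[...,0]>12)&(h[...,1]>50)&(h[...,2]>80)).astype(np.uint8); m[:60]=0;m[220:]=0;m[:,:190]=0;m[:,290:]=0
m=cv2.morphologyEx(m*255,cv2.MORPH_CLOSE,np.ones((5,5)));m=cv2.morphologyEx(m,cv2.MORPH_OPEN,np.ones((25,25)))
k=max(cv2.findContours(m,0,1)[0],key=cv2.contourArea)
print(cv2.boundingRect(k))
for off in (30,27,0):
    P=[]
    for p in k[:,0].astype(float):
        o,d=wray(*p,q[:3],q[3:]);P.append(o+d*(n@(c+off*n-o)/(n@d))-c)
    P=np.array(P);L=np.c_[P@xs,P@ys].astype(np.float32);print(off,cv2.minAreaRect(L),L.min(0),L.max(0))
# triangulate top corners with top cam
T=lambda p:ray("top",195+p[0]/5.333-.4,95+p[1]/5.333-.4)
for w,a in [((268,79),(470,248)),((267,208),(641,250)),((217,208),(640,313)),((214.5,79),(468,311))]:
    print(tri([wray(*w,q[:3],q[3:]),T(a)]))
E
```

```text
[ 14 146 148]
[ 19 116 178]
[ 19 117 168]
(214, 78, 54, 130)
30 ((0.5277233123779297, -1.3343925476074219), (108.64270782470703, 43.92400360107422), 89.8276596069336) [-21.57 -55.69] [22.33 53.01]
27 ((0.4595794677734375, -1.8178329467773438), (109.9992904663086, 44.47245788574219), 89.82766723632812) [-21.92 -56.85] [22.54 53.2 ]
0 ((-0.15363502502441406, -6.16900634765625), (122.20819854736328, 49.40849685668945), 89.82766723632812) [-25.01 -67.31] [24.38 54.96]
(array([648.41, -61.39, 117.78]), [np.float64(0.706245168549233), np.float64(0.7062451685492219)])
(array([ 644.1 , -169.47,  119.33]), [np.float64(0.7921055361564093), np.float64(0.7921055361564608)])
(array([ 609.22, -170.48,   91.95]), [np.float64(0.6319828955552235), np.float64(0.6319828955551595)])
(array([612.38, -59.83,  95.58]), [np.float64(0.3252985253495054), np.float64(0.3252985253494437)])
```

```bash
python3 -c "
from h import *
st();rows((605,-114,145.6),-2.3,30,6)"
```

```text
t10.50 pos [ 577.89 -157.29  204.92] x [ 0.86 -0.03  0.52] y [ 0.52 -0.03 -0.86] F [-0.34  0.48 -0.49] open 1.001 q [-0.35  0.17  2.11  0.43  0.37 -0.67]
N 6 row [ 0.08 -0.01  0.19 -0.14  1.06  0.74] mm/row 13.04687543693638
[ 592. -136.  175.] [ 605. -114.  146.]
```

```bash
python3 -m crank '[[0.08,-0.01,0.19,-0.14,1.06,0.74,1],[0.08,-0.01,0.19,-0.14,1.06,0.74,1],[0.08,-0.01,0.19,-0.14,1.06,0.74,1],[0.08,-0.01,0.19,-0.14,1.06,0.74,1],[0.08,-0.01,0.19,-0.14,1.06,0.74,1],[0.08,-0.01,0.19,-0.14,1.06,0.5,1],[0,0,0,0,0,0,1],[0,0,0,0,0,0,1],[0,0,0,0,0,0,1],[0,0,0,0,0,0,1]]' >/dev/null
python3 -c "
from h import *
st();rows((635.4,-115,93.7),-2.3,30,6)"
```

```text
t11.33 pos [ 605.93 -103.73  135.14] x [ 0.87 -0.03  0.49] y [ 0.49 -0.01 -0.87] F [-0.03  0.21 -0.38] open 0.998 q [-0.22  0.31  2.11  0.43  0.23 -0.59]
N 6 row [-0.07  0.08 -0.1   0.09  0.85 -0.17] mm/row 8.68112638984631
[ 621. -109.  114.] [ 635. -115.   94.]
```

```bash
python3 -m crank '[[-0.07,0.08,-0.1,0.09,0.85,-0.17,1],[-0.07,0.08,-0.1,0.09,0.85,-0.17,1],[-0.07,0.08,-0.1,0.09,0.85,-0.17,1],[-0.07,0.08,-0.1,0.09,0.85,-0.17,1],[-0.07,0.08,-0.1,0.09,0.5,-0.17,1],[0,0,0,0,0,0,1],[0,0,0,0,0,0,1],[0,0,0,0,0,0,1],[0,0,0,0,0,0,1],[0,0,0,0,0,0,1]]' >/dev/null
python3 - <<'E'
from h import *
st();rows((635.4,-115,93.7),-2.3,30,3)
im=cams.grab_frame("wrist"); cv2.imwrite("pics/w8.png",im)
E
```

```text
t12.17 pos [ 630.9  -116.56  108.45] x [ 0.86 -0.04  0.51] y [ 0.51 -0.02 -0.86] F [0.76 0.04 0.  ] open 1.002 q [-0.23  0.39  2.09  0.59  0.17 -0.75]
N 3 row [ 0.05 -0.04  0.15 -0.12  0.5   0.06] mm/row 5.1660849807929194
[ 635. -115.   94.]
```

View pics/w8.png

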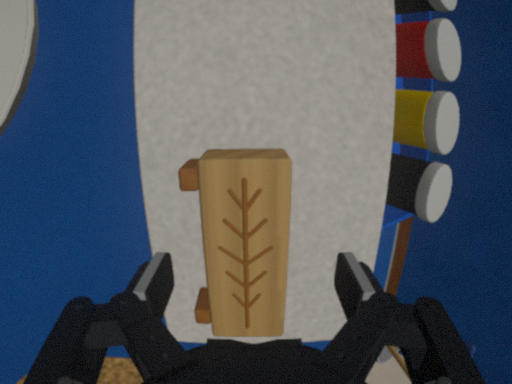

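```bash
python3 -m crank '[[0.05,-0.04,0.15,-0.12,0.5,0.06,1],[0.05,-0.04,0.15,-0.12,0.5,0.06,1],[0.05,-0.04,0.15,-0.12,0.5,0.06,1],[0,0,0,0,0,0,1],[0,0,0,0,0,0,-1],[0,0,0,0,0,0,-1],[0,0,0,0,0,0,-1],[0,0,0,0,0,0,-1],[0,0,0,0,0,0,-1],[0,0,0,0,0,0,-1]]' 50
python3 - <<'E'
from h import *
st();rows((635.4,-115,93.7),-2.3,30,3)
im=cams.grab_frame("wrist"); cv2.imwrite("pics/w9.png",im)
E
```

```text
clock: 13.05
eef_pos: [635.4, -114.4, 92.2]
tcp_rot: [-1.571, -0.522, -0.039]
contact_force: [-0.1, 0.0, -1.3]
opening: 0.508
t13.05 pos [ 635.36 -114.36   92.19] x [ 0.87 -0.03  0.5 ] y [ 0.5  -0.02 -0.87] F [-0.15  0.01 -1.32] open 0.508 q [-0.23  0.43  2.08  0.65  0.16 -0.81]
N 3 row [-0.01  0.02 -0.03  0.03 -0.04 -0.02] mm/row 0.5471298728350807
[ 635. -115.   94.]
```

View pics/w9.png

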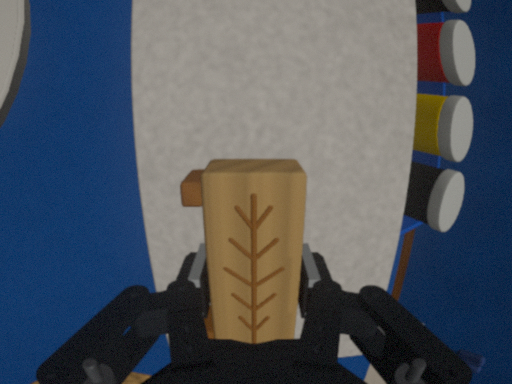

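```bash
python3 -m crank '[[0,0,0,0,-0.5,0,-1],[0,0,0,0,-1.5,0,-1],[0,0,0,0,-2,0,-1],[0,0,0,0,-2,0,-1],[0,0,0,0,-2,0,-1],[0,0,0,0,-2,0,-1],[0,0,0,0,-1.0,0,-1],[0,0,0,0,0,0,-1],[0,0,0,0,0,0,-1],[0,0,0,0,0,0,-1]]' 60
python3 - <<'E'
from h import *
st();rows((445,33,160),-90,0,18)
im=cams.grab_frame("wrist"); cv2.imwrite("pics/w10.png",im)
E
```

```text
clock: 13.93
eef_pos: [578.8, -112.6, 190.2]
tcp_rot: [-1.572, -0.521, -0.039]
contact_force: [-0.7, -0.0, -2.1]
opening: 0.503
t13.93 pos [ 578.76 -112.57  190.18] x [ 0.87 -0.03  0.5 ] y [ 0.5  -0.02 -0.87] F [-0.7  -0.03 -2.09] open 0.503 q [-0.25  0.18  2.13  0.32  0.34 -0.49]
N 18 row [-1.26  4.75  1.32 -1.22 -0.16  0.06] mm/row 12.360359351585725
[ 545. -106.  177.] [513. -91. 167.] [485. -68. 160.] [463. -38. 157.] [450.  -4. 157.] [445.  33. 160.]
```

View pics/w10.png

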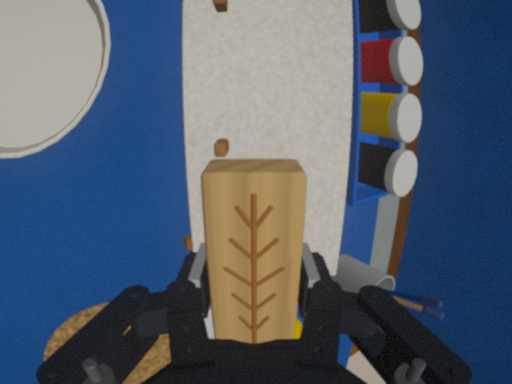

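Block held. Move to above the dish.

```bash
python3 -m crank '[[-1.26,4.75,1.32,-1.22,-0.16,0.06,-1],[-1.26,4.75,1.32,-1.22,-0.16,0.06,-1],[-1.26,4.75,1.32,-1.22,-0.16,0.06,-1],[-1.26,4.75,1.32,-1.22,-0.16,0.06,-1],[-1.26,4.75,1.32,-1.22,-0.16,0.06,-1],[-1.26,4.75,1.32,-1.22,-0.16,0.06,-1],[-1.26,4.75,1.32,-1.22,-0.16,0.06,-1],[-1.26,4.75,1.32,-1.22,-0.16,0.06,-1],[-1.26,4.75,1.32,-1.22,-0.16,0.06,-1],[-1.26,4.75,1.32,-1.22,-0.16,0.06,-1]]' >/dev/null
python3 - <<'E'
from h import *
st();rows((445,33,140),-90,0,8)
E
```

```text
t14.82 pos [474.06 -56.2  147.06] x [ 0.58 -0.79  0.21] y [ 0.2  -0.11 -0.97] F [ 0.07  0.21 -0.59] open 0.505 q [-0.05  0.16  2.17 -0.18  0.61  1.02]
N 8 row [-1.12  4.56  1.24 -1.2  -0.04  0.05] mm/row 11.974599710516161
[457. -25. 142.] [447.   9. 140.]
```

```bash
python3 -m crank '[[-1.12,4.56,1.24,-1.2,-0.04,0.05,-1],[-1.12,4.56,1.24,-1.2,-0.04,0.05,-1],[-1.12,4.56,1.24,-1.2,-0.04,0.05,-1],[-1.12,4.56,1.24,-1.2,-0.04,0.05,-1],[-1.12,4.56,1.24,-1.2,-0.04,0.05,-1],[-1.12,4.56,1.24,-1.2,-0.04,0.05,-1],[-1.12,4.56,1.24,-1.2,-0.04,0.05,-1],[-0.6,2.2,0.6,-0.6,-0.02,0,-1],[0,0,0,0,0,0,-1],[0,0,0,0,0,0,-1]]' >/dev/null
python3 - <<'E'
from h import *
s=st();rows((445,33,60),-90,0,8)
im=cams.grab_frame("wrist"); cv2.imwrite("pics/w11.png",im);np.save("w11.npy",np.r_[s["eef_pos"],s["tcp_rot"]])
E
```

```text
t15.65 pos [443.55  36.25 129.64] x [ 0.01 -1.   -0.  ] y [-0.02  0.   -1.  ] F [ 0.85  0.34 -1.26] open 0.506 q [0.08 0.24 2.1  0.   0.82 1.63]
N 8 row [ 0.11  0.08 -0.02  0.04  0.87  0.03] mm/row 8.716359314919192
[444.  35. 104.] [445.  34.  77.]
```

View pics/w11.png

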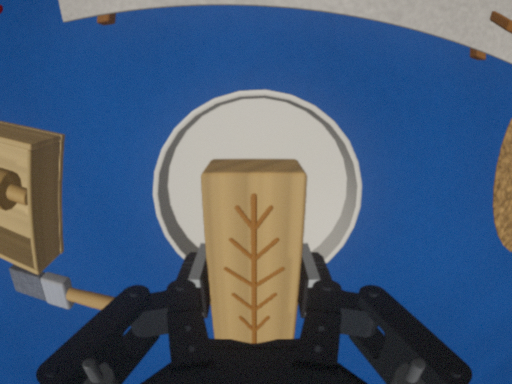

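```bash
python3 - <<'E'
from h import *
q=np.load("w11.npy");im=cv2.imread("pics/w11.png");h=cv2.cvtColor(im,cv2.COLOR_BGR2HSV)
m=(h[...,1]<90).astype(np.uint8)*255;m[:60]=0
m=cv2.morphologyEx(m,cv2.MORPH_OPEN,np.ones((3,3)))
k=[c for c in cv2.findContours(m,0,1)[0] if cv2.pointPolygonTest(c,(258,120),False)>0][0][:,0]
k=k[(k[:,1]<235)&(k[:,1]<245)&((k[:,0]<185)|(k[:,0]>330)|(k[:,1]<130))].astype(float)
for z in (28,30,32):
    P=np.array([onz(*wray(*p,q[:3],q[3:]),z)[:2] for p in k])
    s=np.linalg.lstsq(np.c_[2*P,np.ones(len(P))],(P**2).sum(1),rcond=None)[0];R=np.sqrt(s[2]+s[:2]@s[:2])
    print(z,len(k),s[:2],R,np.abs(np.hypot(*(P-s[:2]).T)-R).mean())
E
```

```text
28 382 [443.15  33.21] 90.28760751037788 0.24475828394727664
30 382 [443.88  33.24] 89.5107847762615 0.24265241577139468
32 382 [444.62  33.27] 88.73396204214477 0.24054654759555416
```

```bash
python3 -m crank '[[0.11,0.08,0,0.05,1.2,0.03,-1],[0.11,0.08,0,0.05,1.2,0.03,-1],[0.11,0.08,0,0.05,1.2,0.03,-1],[0.11,0.08,0,0.05,1.2,0.03,-1],[0.11,0.08,0,0.05,1.2,0.03,-1],[0.11,0.08,0,0.05,1.0,0.03,-1],[0,0,0,0,0.5,0,-1],[0,0,0,0,0.2,0,-1],[0,0,0,0,0,0,-1],[0,0,0,0,0,0,-1]]' >/dev/null
python3 - <<'E'
from h import *
s=st();rows((444,33,19.5),-90,0,5)
E
```

```text
t16.53 pos [445.24  30.44  48.12] x [ 0.02 -1.    0.  ] y [-0. -0. -1.] F [0.45 0.13 0.07] open 0.505 q [ 0.07  0.39  2.15 -0.    0.6   1.62]
N 5 row [ 0.    0.17  0.   -0.05  0.57 -0.02] mm/row 5.752513719882586
[444.  32.  31.]
```

```bash
python3 -m crank '[[0,0.17,0,-0.05,0.57,-0.02,-1],[0,0.17,0,-0.05,0.57,-0.02,-1],[0,0.17,0,-0.05,0.57,-0.02,-1],[0,0.17,0,-0.05,0.5,-0.02,-1],[0,0.1,0,-0.05,0.3,0,-1],[0,0,0,0,0.1,0,-1],[0,0,0,0,0,0,-1],[0,0,0,0,0,0,-1],[0,0,0,0,0,0,-1],[0,0,0,0,0,0,-1]]' >/dev/null
python3 - <<'E'
from h import *
s=st();rows((444,33,19),-90,0,5)
E
```

```text
t17.37 pos [445.76  33.41  20.66] x [ 0. -1.  0.] y [ 0. -0. -1.] F [-0.    0.53 -1.23] open 0.502 q [ 0.07  0.44  2.16 -0.    0.53  1.64]
N 5 row [-0.03  0.01  0.    0.01  0.03 -0.04] mm/row 0.4914569280263302
[445.  33.  20.]
```

```bash
python3 -m crank '[[0,0,0,0,0.1,0,-1],[0,0,0,0,0.05,0,-1],[0,0,0,0,0,0,0.1],[0,0,0,0,0,0,0.3],[0,0,0,0,0,0,0.4],[0,0,0,0,0,0,0.4],[0,0,0,0,0,0,0.4],[0,0,0,0,-1,0,0.4],[0,0,0,0,-2.5,0,0.4],[0,0,0,0,-2.5,0,0.4]]'
python3 - <<'E'
from h import *
s=st();im=cams.grab_frame("wrist"); cv2.imwrite("pics/w12.png",im);np.save("w12.npy",np.r_[s["eef_pos"],s["tcp_rot"]])
cv2.imwrite("pics/s12.png",cams.grab_frame("scene"))
st()
E
```

```text
clock: 18.2
eef_pos: [443.0, 33.1, 78.7]
tcp_rot: [-1.575, -0.001, -1.57]
contact_force: [0.2, -0.3, -0.0]
opening: 0.698
t18.20 pos [443.    33.13  78.69] x [ 0. -1.  0.] y [-0. -0. -1.] F [ 0.16 -0.27 -0.03] open 0.698 q [ 0.07  0.33  2.14 -0.    0.68  1.64]
t18.30 pos [445.92  33.36  81.34] x [ 0. -1.  0.] y [ 0. -0. -1.] F [ 0.65  0.32 -0.44] open 0.702 q [ 0.07  0.32  2.14 -0.    0.68  1.64]
```

View pics/w12.png

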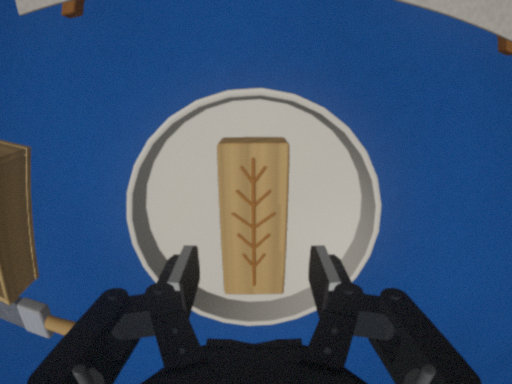

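View pics/s12.png

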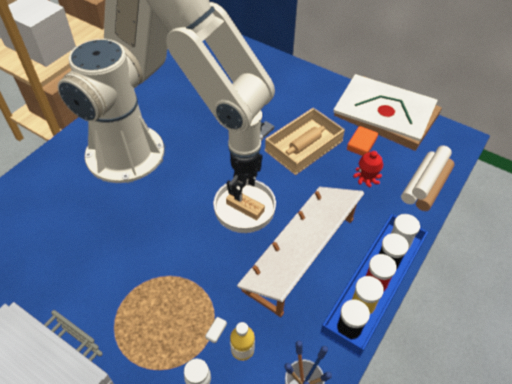

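```bash
python3 -m crank '[[0,0,0,1.5,0,0,0.2],[0,0,0,2,0,0,0],[0,0,0,2,0,0,0],[0,0,0,2,0,0,0],[0,0,0,0.7,0,0,0],[0,0,0,0,0,0,0],[0,0,0,0,0,0,0],[0,0,0,0,0,0,0],[0,0,0,0,0,0,0],[0,0,0,0,0,0,0]]' >/dev/null
python3 - <<'E'
from h import *
s=st();im=cams.grab_frame("wrist"); cv2.imwrite("pics/w13.png",im);np.save("w13.npy",np.r_[s["eef_pos"],s["tcp_rot"]])
rows((444,-54,22),-90,0,6)
for f,ll in(("w12",180),("w13",400)):
    q=np.load(f+".npy");im=cv2.imread(f"pics/{f}.png");h=cv2.cvtColor(im,cv2.COLOR_BGR2HSV)
    m=(h[...,1]<90).astype(np.uint8)*255;m[:60]=0;m[230:]=0
    m=cv2.morphologyEx(m,cv2.MORPH_OPEN,np.ones((3,3)))
    k=max(cv2.findContours(m,0,1)[0],key=cv2.contourArea)[:,0].astype(float);k=k[(k[:,1]<228)&(k[:,0]>1)&(k[:,1]>61)]
    P=np.array([onz(*wray(*p,q[:3],q[3:]),30)[:2] for p in k])
    s=np.linalg.lstsq(np.c_[2*P,np.ones(len(P))],(P**2).sum(1),rcond=None)[0];R=np.sqrt(s[2]+s[:2]@s[:2])
    print(f,len(k),s[:2],R,np.abs(np.hypot(*(P-s[:2]).T)-R).mean())
E
```

```text
t19.13 pos [446.61 -49.1   83.59] x [ 0. -1. -0.] y [ 0.01  0.   -1.  ] F [-0.6   0.31 -0.02] open 0.498 q [-0.11  0.32  2.13  0.    0.68  1.45]
N 6 row [-0.08  0.03 -0.01  0.08  1.03 -0.05] mm/row 10.308032233717704
[445. -52.  53.] [444. -54.  22.]
w12 632 [468.44  33.24] 62.677719111707525 20.260414926582644
w13 573 [467.75  32.51] 63.52624640953625 19.88091168105042
```

View pics/w13.png

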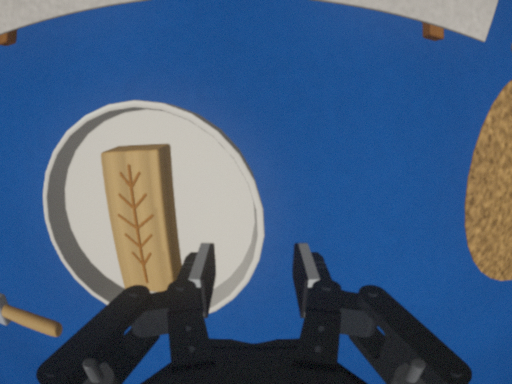

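```bash
python3 -m crank '[[-0.08,0.03,0,0.1,1.03,-0.05,0],[-0.08,0.03,0,0.1,1.03,-0.05,0],[-0.08,0.03,0,0.1,1.03,-0.05,0],[-0.08,0.03,0,0.1,1.03,-0.05,0],[-0.08,0.03,0,0.1,0.7,-0.05,0],[0,0,0,0,0.2,0,0],[0,0,0,0,0,0,0],[0,0,0,0,0,0,0],[0,0,0,0,0,0,0],[0,0,0,0,0,0,0]]' >/dev/null
python3 - <<'E'
from h import *
s=st();rows((444,-54,22),-90,0,3)
im=cams.grab_frame("wrist"); cv2.imwrite("pics/w14.png",im)
E
```

```text
t20.02 pos [443.28 -52.6   26.83] x [ 0. -1. -0.] y [-0.  0. -1.] F [-0.11  0.43  0.32] open 0.499 q [-0.12  0.43  2.16  0.    0.55  1.44]
N 3 row [ 0.04  0.05 -0.02  0.05  0.16  0.02] mm/row 1.6923376699478783
[444. -54.  22.]
```

View pics/w14.png

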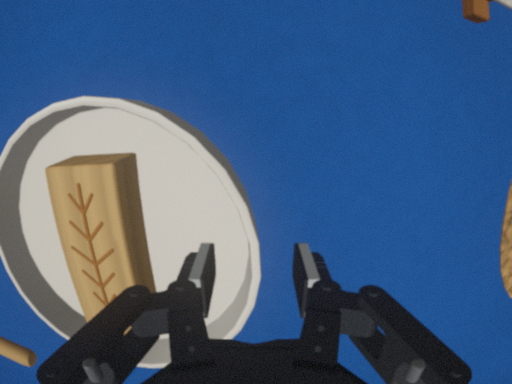

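Wall stands between the fingers. Lower a little and close.

```bash
python3 -m crank '[[0,0.05,0,0.08,0.18,0.02,0],[0,0.05,0,0.08,0.18,0.02,0],[0,0,0,0,0.1,0,-0.4],[0,0,0,0,0,0,-0.7],[0,0,0,0,0,0,-1],[0,0,0,0,0,0,-1],[0,0,0,0,0,0,-1],[0,0,0,0,0,0,-1],[0,0,0,0,0,0,-1],[0,0,0,0,0,0,-1]]' 40
python3 - <<'E'
from h import *
s=st();rows((477,-454,s["eef_pos"][2]),-90,0,20)
im=cams.grab_frame("wrist"); cv2.imwrite("pics/w15.png",im)
E
```

```text
clock: 20.9
eef_pos: [444.4, -54.4, 23.1]
tcp_rot: [-1.571, 0.001, -1.569]
contact_force: [0.5, -1.1, 0.4]
opening: 0.053
t20.90 pos [444.37 -54.45  23.12] x [ 0. -1. -0.] y [ 0.  0. -1.] F [ 0.46 -1.12  0.42] open 0.053 q [-0.13  0.44  2.16  0.    0.54  1.44]
N 20 row [-0.    0.   -0.    2.   -0.    0.16] mm/row 20.044044800783464
[ 449. -114.   23.] [ 454. -174.   23.] [ 459. -234.   23.] [ 464. -294.   23.] [ 469. -354.   23.] [ 474. -414.   23.]
```

View pics/w15.png

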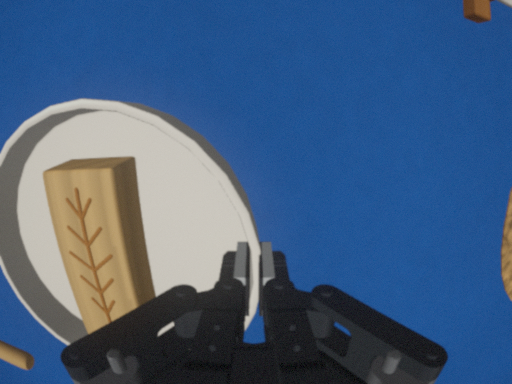

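```bash
python3 -m crank '[[0,0,0,0.3,0,0.01,-1],[0,0,0,0.6,0,0.03,-1],[0,0,0,0.9,0,0.04,-1],[0,0,0,1.1,0,0.05,-1],[0,0,0,1.2,0,0.05,-1],[0,0,0,1.2,0,0.05,-1],[0,0,0,1.2,0,0.05,-1],[0,0,0,1.2,0,0.05,-1],[0,0,0,1.2,0,0.05,-1],[0,0,0,1.2,0,0.05,-1]]' 60
python3 -c "
from h import *
st();rows((462,-454,22.5),-90,0,25)"
```

```text
clock: 21.78
eef_pos: [446.9, -151.7, 23.1]
tcp_rot: [-1.575, 0.013, -1.576]
contact_force: [-0.6, 7.8, 6.3]
opening: 0.041
t21.78 pos [ 446.88 -151.72   23.13] x [-0.01 -1.   -0.01] y [-0.    0.01 -1.  ] F [-0.64  7.8   6.28] open 0.041 q [-0.34  0.47  2.1   0.02  0.58  1.22]
N 25 row [ 0.01 -0.01 -0.03  1.21 -0.01  0.06] mm/row 12.106375155505136
[ 449. -188.   23.] [ 450. -224.   23.] [ 452. -261.   22.] [ 454. -297.   22.] [ 456. -333.   22.] [ 458. -369.   22.] [ 459. -406.   22.] [ 461. -442.   22.]
```

```bash
python3 -m crank '[[0,0,-0.05,1.2,0,0.06,-1],[0,0,-0.05,1.2,0,0.06,-1],[0,0,-0.05,1.2,0,0.06,-1],[0,0,-0.05,1.2,0,0.06,-1],[0,0,-0.05,1.2,0,0.06,-1],[0,0,-0.05,1.2,0,0.06,-1],[0,0,-0.05,1.2,0,0.06,-1],[0,0,-0.05,1.2,0,0.06,-1],[0,0,-0.05,1.2,0,0.06,-1],[0,0,-0.05,1.2,0,0.06,-1]]'
python3 -c "
from h import *
st();rows((462,-454,22.5),-90,0,15)"
```

```text
clock: 22.62
eef_pos: [447.6, -265.1, 23.1]
tcp_rot: [-1.584, 0.026, -1.589]
contact_force: [0.5, 12.0, 11.2]
opening: 0.044
t22.62 pos [ 447.58 -265.07   23.13] x [-0.02 -1.   -0.03] y [-0.01  0.03 -1.  ] F [ 0.52 12.04 11.15] open 0.044 q [-0.55  0.52  1.99  0.03  0.66  1.02]
N 15 row [ 0.05 -0.07 -0.1   1.26 -0.01  0.11] mm/row 12.632524741489215
[ 450. -303.   23.] [ 453. -341.   22.] [ 456. -378.   22.] [ 459. -416.   22.] [ 462. -454.   22.]
```

```bash
python3 -m crank '[[0.05,-0.07,-0.25,1.2,0,0.12,-1],[0.05,-0.07,-0.25,1.2,0,0.12,-1],[0.05,-0.07,-0.25,1.2,0,0.12,-1],[0.05,-0.07,-0.25,1.2,0,0.12,-1],[0.05,-0.07,-0.25,1.2,0,0.12,-1],[0.05,-0.07,-0.25,1.2,0,0.12,-1],[0.05,-0.07,-0.25,1.2,0,0.12,-1],[0.05,-0.07,-0.25,1.2,0,0.12,-1],[0.05,-0.07,-0.2,1.1,0,0.12,-1],[0.05,-0.07,-0.2,1.0,0,0.12,-1]]'
python3 -c "
from h import *
st();rows((462,-454,22.5),-90,0,8)"
```

```text
clock: 23.45
eef_pos: [451.3, -367.9, 23.2]
tcp_rot: [-1.592, 0.019, -1.586]
contact_force: [-0.5, 10.7, 11.2]
opening: 0.042
t23.45 pos [ 451.34 -367.89   23.16] x [-0.01 -1.   -0.02] y [-0.02  0.02 -1.  ] F [-0.54 10.74 11.16] open 0.042 q [-0.69  0.59  1.85  0.    0.74  0.9 ]
N 8 row [ 0.15 -0.1  -0.14  1.08 -0.01  0.14] mm/row 10.845932127926691
[ 455. -400.   23.] [ 459. -432.   22.]
```

```bash
python3 -m crank '[[0.15,-0.1,-0.25,1.1,0,0.14,-1],[0.15,-0.1,-0.25,1.1,0,0.14,-1],[0.15,-0.1,-0.25,1.1,0,0.14,-1],[0.15,-0.1,-0.25,1.1,0,0.14,-1],[0.15,-0.1,-0.25,1.1,0,0.14,-1],[0.1,0,-0.2,0.9,0,0.1,-1],[0,0,-0.1,0.6,0,0.1,-1],[0,0,0,0.3,0,0.05,-1],[0,0,0,0.1,0,0,-1],[0,0,0,0,0,0,-1]]'
python3 - <<'E'
from h import *
st();rows((462,-454,22.5),-90,0,3)
for n in("top","scene","wrist"): cv2.imwrite(f"pics/{n}20.png",cams.grab_frame(n))
im=cv2.imread("pics/top20.png")[130:250,300:460];cv2.imwrite("pics/t20z.png",cv2.resize(im,(800,600)))
im=cv2.imread("pics/scene20.png")[230:380,80:280];cv2.imwrite("pics/s20z.png",cv2.resize(im,(800,600)))
E
```

```text
clock: 24.28
eef_pos: [455.1, -427.5, 23.2]
tcp_rot: [-1.59, 0.027, -1.584]
contact_force: [-2.3, -0.9, 2.0]
opening: 0.04
t24.28 pos [ 455.1  -427.49   23.24] x [-0.01 -1.   -0.03] y [-0.02  0.03 -1.  ] F [-2.32 -0.9   2.  ] open 0.04 q [-0.76  0.63  1.75  0.01  0.8   0.82]
N 3 row [ 0.37 -0.24 -0.52  0.88  0.01  0.24] mm/row 9.1338885334018
[ 462. -454.   22.]
```

View pics/t20z.png

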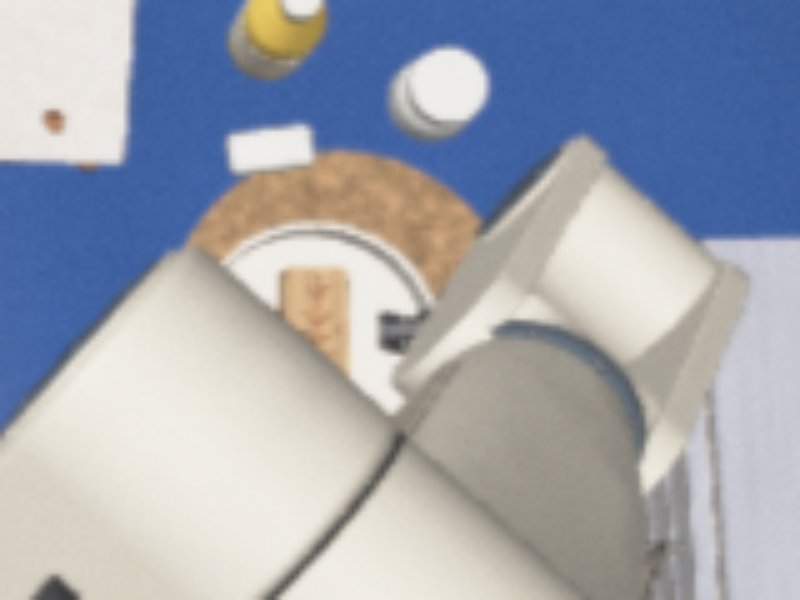

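View pics/s20z.png

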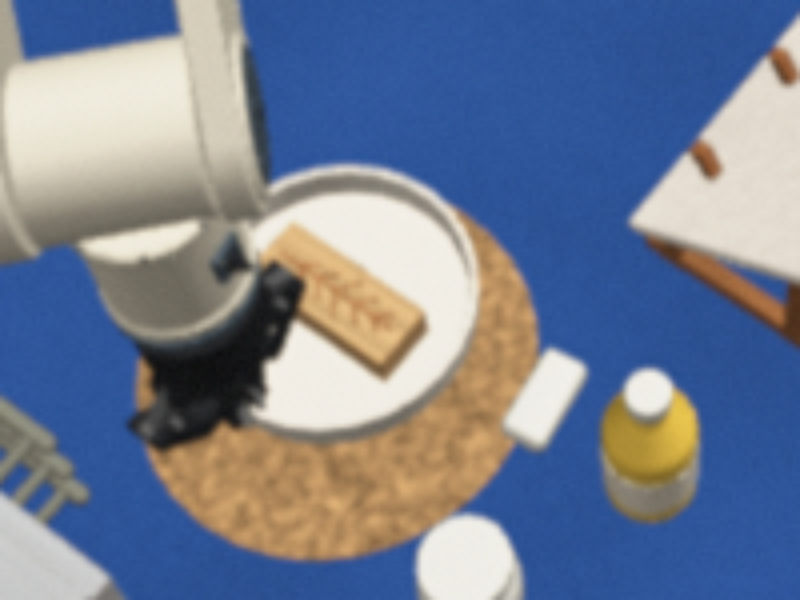

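```bash
python3 -m crank '[[0.1,0,-0.2,0.4,0,0.15,-1],[0.1,0,-0.2,0.8,0,0.2,-1],[0.1,0,-0.2,0.9,0,0.25,-1],[0.1,0,-0.2,0.7,0,0.2,-1],[0.1,0,-0.1,0.4,0,0.15,-1],[0,0,0,0.2,0,0.1,-1],[0,0,0,0,0,0,-1],[0,0,0,0,0,0,-1],[0,0,0,0,0,0,-1],[0,0,0,0,0,0,-1]]'
python3 -c "
from h import *
st();rows((465,-455,22.5),-90,0,3)"
```

```text
clock: 25.27
eef_pos: [458.6, -447.1, 23.2]
tcp_rot: [-1.6, 0.038, -1.583]
contact_force: [-1.0, 1.8, 3.7]
opening: 0.039
t25.27 pos [ 458.58 -447.15   23.19] x [-0.01 -1.   -0.04] y [-0.03  0.04 -1.  ] F [-0.95  1.8   3.71] open 0.039 q [-0.78  0.66  1.7   0.01  0.84  0.8 ]
N 3 row [ 0.54 -0.21 -0.73  0.26  0.01  0.22] mm/row 3.38800786807726
[ 465. -455.   22.]
```

```bash
python3 -m crank '[[0,0,0,0.4,0,0.3,-1],[0,0,0,0.5,0,0.4,-1],[0,0,0,0.4,0,0.3,-1],[0,0,0,0.2,0,0.1,-1],[0,0,0,0,0,0,-1],[0,0,0,0,0,0,-1],[0,0,0,0,0,0,-0.95],[0,0,0,0,0,0,-0.8],[0,0,0,0,0,0,-0.6],[0,0,0,0,0,0,-0.6]]'
python3 - <<'E'
from h import *
s=st();im=cams.grab_frame("wrist"); cv2.imwrite("pics/w21.png",im)
cv2.imwrite("pics/s21.png",cams.grab_frame("scene")[230:380,80:280].repeat(3,0).repeat(3,1))
rows((466,-455,110),-90,0,5)
E
```

```text
clock: 26.1
eef_pos: [462.0, -453.0, 22.6]
tcp_rot: [-1.617, 0.057, -1.582]
contact_force: [-0.0, 0.0, 0.4]
opening: 0.206
t26.10 pos [ 462.01 -452.96   22.62] x [-0.01 -1.   -0.06] y [-0.05  0.06 -1.  ] F [-0.02  0.04  0.43] open 0.206 q [-0.78  0.67  1.66  0.01  0.88  0.79]
N 5 row [ 0.53 -0.12 -0.66 -0.02 -1.75  0.03] mm/row 17.501094759915944
[ 465. -455.   75.]
```

View pics/w21.png

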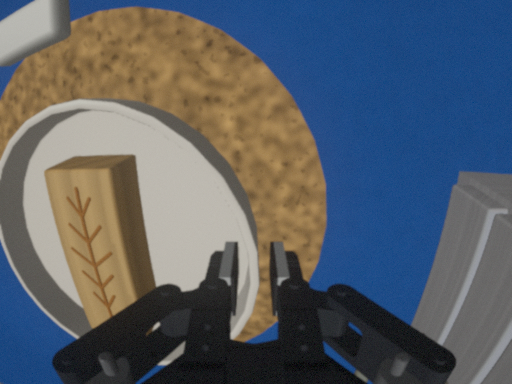

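View pics/s21.png

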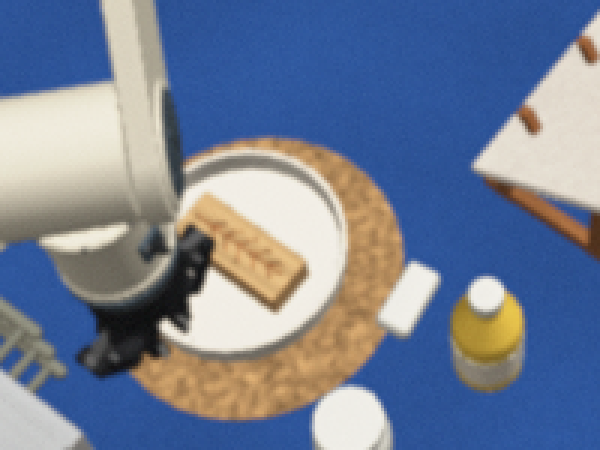

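```bash
python3 -m crank '[[0,0,0,0,0,0,-0.3],[0,0,0,0,0,0,-0.2],[0,0,0,0,0,0,-0.2],[0,0,0,0,-0.8,0,-0.2],[0.3,0,-0.4,0,-1.5,0,-0.2],[0.5,0,-0.7,0,-2.5,0,-0.2],[0.5,0,-0.7,0,-3,0,-0.2],[0.5,0,-0.7,0,-3,0,-0.2],[0.5,0,-0.5,0,-3,0,-0.2],[0,0,0,0,0,0,-0.2]]'
python3 - <<'E'
from h import *
s=st();im=cams.grab_frame("wrist"); cv2.imwrite("pics/w22.png",im);np.save("w22.npy",np.r_[s["eef_pos"],s["tcp_rot"]])
E
```

```text
clock: 27.03
eef_pos: [466.1, -458.2, 170.7]
tcp_rot: [-1.575, 0.002, -1.581]
contact_force: [0.7, -0.2, -0.1]
opening: 0.401
t27.03 pos [ 466.1  -458.2   170.72] x [-0.01 -1.   -0.  ] y [-0.  0. -1.] F [ 0.74 -0.19 -0.05] open 0.401 q [-0.78  0.47  1.63 -0.    1.05  0.8 ]
```

View pics/w22.png

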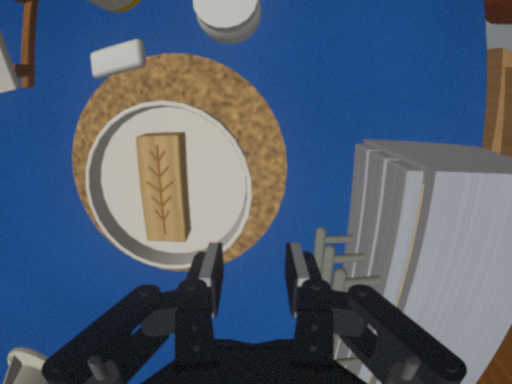

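```bash
python3 - <<'E'
from h import *
q=np.load("w22.npy");im=cv2.imread("pics/w22.png");h=cv2.cvtColor(im,cv2.COLOR_BGR2HSV)
def fit(pts,z):
    P=np.array([onz(*wray(*p,q[:3],q[3:]),z)[:2] for p in pts]);
    for _ in range(4):
        s=np.linalg.lstsq(np.c_[2*P,np.ones(len(P))],(P**2).sum(1),rcond=None)[0];R=np.sqrt(s[2]+s[:2]@s[:2]);e=np.abs(np.hypot(*(P-s[:2]).T)-R);P=P[e<max(2.5*np.median(e),1)]
    return s[:2],R,len(P),e.mean()
w=(h[...,1]<70).astype(np.uint8)*255
roi=np.zeros_like(w);roi[95:275,80:258]=1
nb=((h[...,0]<95)|(h[...,1]<80)).astype(np.uint8)*255   # not blue
k=max(cv2.findContours(cv2.morphologyEx(w*roi,cv2.MORPH_OPEN,np.ones((3,3))),0,1)[0],key=cv2.contourArea)[:,0].astype(float)
k=k[(k[:,1]<235)&~((k[:,0]>130)&(k[:,0]<195)&(k[:,1]>125))]
print("dish",fit(k,30))
k=max(cv2.findContours(nb[:,:300]*1,0,1)[0],key=cv2.contourArea)[:,0].astype(float)
k=k[((k[:,0]>200)&(k[:,1]<230)&(k[:,0]<292)&(k[:,1]>60))|((k[:,0]<88)&(k[:,1]>110)&(k[:,1]<195)&(k[:,0]>60))]
print("mat",fit(k,0),len(k))
E
```

```text
dish (array([ 462.76, -366.84]), np.float64(89.48138232924484), 332, np.float64(0.37007972303637066))
mat (array([ 475.99, -367.29]), np.float64(125.46036955168954), 265, np.float64(0.3081648986158934)) 266
```

```bash
python3 -m crank '[[0,0,0,0,-2,0,0],[0,0,0,0,-2,0,0],[0,0,0,0,0,0,0],[0,0,0,0,0,0,0],[0,0,0,0,0,0,0],[0,0,0,0,0,0,0],[0,0,0,0,0,0,0],[0,0,0,0,0,0,0],[0,0,0,0,0,0,0],[0,0,0,0,0,0,0]]'
python3 - <<'E'
from h import *
cv2.imwrite("pics/s23.png",cams.grab_frame("scene"))
E
```

```text
clock: 27.92
eef_pos: [462.7, -454.8, 206.1]
tcp_rot: [-1.582, 0.008, -1.582]
contact_force: [-0.1, -1.3, 0.4]
opening: 0.503
```

View pics/s23.png

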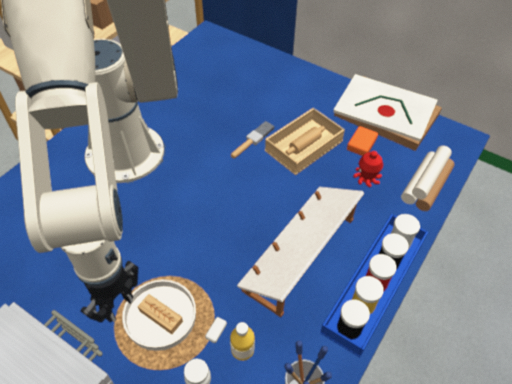

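The scene view shows the pin in the crate at about (306,140), the dish with the block carved side up on the mat at about (158,313), the bystanders unmoved, and the gripper clear of everything.

```bash
python3 -c "
from rig import order
print(order.sign_off())"
```

```text
the job is handed in; nothing more can be done
None
```

I handed the job in at about 28 s of the 72 s allowed. The pin lies in the crate. The block lies carved side up in the dish, and the dish, gripped by its rim and slid without lifting, sits wholly on the mat.

- **Dish on mat:** the last wrist-camera fit put the dish at (463, -367) and the mat at (476, -367), so the centres are 13 mm apart against the 36 mm allowed. The fitted radii, 89.5 and 125.5 mm, match the stated sizes.
- **Block and pin:** the last pictures show the block about mid-dish and flat by eye, with the pin lying in the crate. I did not re-measure either after release.
- **Bystanders:** they look unmoved in the last scene picture, also judged by eye. The gripper was well clear of everything.

**What disagreed:**
- The first crate estimate, from the top view alone, was about 5 mm off because it took in part of the outer wall. I corrected it with corners from two views.
- Two circle fits of the dish after I released the block in it failed because of a bad crop, so I used the earlier good fit.
- While sliding the dish, the tool slowly tilted to about 4 degrees despite small corrections. Its force stayed under about 17 N, and the tool height held steady at about 23 mm.

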